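Turn the projection lens onto its three studs and lock it

ROBOT

A 6-joint arm with a two-finger parallel gripper is mounted at the origin on the work surface. World frame = base frame: x ahead of the robot, y to its left, z up, the work surface at z = 0. Lengths are in mm, angles in degrees, forces in N, time in s.
With the tool pointing down it reaches from about 275 to 725 mm from the base axis. Payload 5.6 kg.
Tool frame: the origin (TCP) lies midway between the tips of the shut fingers; the grasp point (between the pads) lies 19 mm behind it; z points along the fingers, y is the direction in which the jaws open and shut (so a half turn about z gives the same grasp; the last joint's range is limited). The gripper opens to 85 mm and grips with 20 to 120 N. Pads are 22 mm wide; open, the fingers measure 114 mm over their backs; the gripper's body (76 mm by 85 mm) begins 54 mm behind the grasp point. The pads swing forward as they close: fully open they stand 13 mm farther back than shut.
Start: joints at [-50.099, 14.616, 6.199, 0, -81.583, -16.306], TCP at [220.161, -504.006, 206.483] pointing down, gripper open.
Joint ranges: [-168.99, 168.99], [-69.2, 112.95], [-62.41, 85.93], [-164.36, 98.24], [-168.68, -3.75], [-174.98, 174.98]. Speed limits (degrees/s): [147.25, 147.25, 180, 180, 180, 180].

INTERFACE

Orientations are given as [roll, pitch, yaw] about the fixed x, y, z axes, in that order (R = Rz(yaw) Ry(pitch) Rx(roll)).
In Python, from plant import arm, viewer gives the robot as it stands. The module is installed in compiled form; this text tells all that it offers.
- The arm moves only by the tool move_arm, never from a script. Its argument "deltas" is a list of rows, each an object of numbers: "dx", "dy", "dz": the shift along the world's x, y, z in mm; "spin": the turn about the world's z in rad. In form: [{"dx": .., "dy": .., "dz": .., "spin": ..}, ...]. A call has 1 to 8 rows; each row shifts and turns the commanded pose from where the row before left it; what a row does not reach is not made up. A row lasts 1/10 s, in which the tool goes at most 50 mm and 8.59 degrees, less where a joint would pass 70% of its speed; a pose out of reach is approached as far as the arm can. A call with a gripper value outside its range is refused whole. "fingers" is the finger opening in mm, from 0 to 85.4, set as the call begins (left out, the last holds). The fingers move at their own pace and stop on an object; "newtons" is the grip in N (left out, the last holds). Time passes only in rows, so rows that do not move let the fingers close. It gives the time, the measured TCP pose, the force and the opening at its end, in the units of the state.
- arm.get_obs(): the state, without advancing time (a new reading comes with each control period).
- viewer.camera(name): name is "side" or "top" or "wrist"; returns (picture, depth): 420x560x3 uint8, red, green, blue; 420x560 float32, mm along the optical axis (not along the pixel's ray), 0 where there is no reading.
- viewer.camera_info(name): a dict with "fovy" (degrees; the focal length in pixels is half the picture's height over the tangent of half this angle, whatever the lens; pixels are square), "cx", "cy" (the principal point, pixels), "k1" (the pictures are not rectified: a ray, as slopes to the right and down, at radius r is drawn at 1 + k1 r^2 times it, then the intrinsics apply), "R" (3x3) and "t" (3): a world point X has camera coordinates R X + t. Camera axes: x right, y down, z forward; pixel columns grow to the right and rows downward; lengths in mm; the calibration is good to about 2 mm. A picture is of the moment at which its call begins: read the wrist's pose just before it. camera_info takes no time and is no camera call; for the wrist camera it gives the pose at the moment of the call.
- arm.hand_in(): hands the job in, once; it reports no verdict.
The state is a dict: "time_s": time; "q": joint angles; "qvel": joint speeds; "joint_efforts": joint torques, N m; "ee_pos": TCP position; "tool_rot": TCP orientation; "force": force on the tool from outside, world axes, zero at the start; "wrist_torque": the same for the moment, N m; "opening": finger opening in mm.
Only numpy, scipy, OpenCV 4.12 (cv2) and the standard library are available. Lean on these libraries where they do the work, as an engineer would, in place of code of your own. Each camera call takes 0.05 s, during which the arm holds its last target.

TASK

The projection lens has been set over the centring collar of its mount, but it is turned out of line and rides on the tips of the three studs. Turn it (a push on the tab of its flange does it) until it drops onto the studs and lies fully home on its seat, then slide the lens lock across until it snaps over the flange. Keep off the front glass, keep the lens level and leave the other things on the bench where they are.

Things in the scene. Friction and masses are not known exactly. Their poses are not given: they have to be found in the camera images.
- mount: Lens mount, fixed: a grey cast carrier 250 mm (its x) by 270 mm (its y), deck 50 mm above the bench. Origin on the bench under the lens axis; z up, +y points to the slide lock. On the deck by its +x edge, 85 to 120 mm from the axis, lie a motor and lead screw up to 35 mm high; at its -x, +y corner a low circuit board. Otherwise the deck is free around the seat but for ribs 12 mm high close to it.
- seat (a point): Centre of the mount's round seat, 76 mm above the bench, axes as the mount. Seat radius 68 mm, with bosses (19 mm wide, out to 73 mm, 1.5 mm proud; the lens lies on them) at three steel studs 57 mm from the axis, at 20, 150 and 240 degrees from the mount's +x towards +y. Studs 8 mm diameter, 9 mm tall, the top 4 mm tapered. Centring collar: 70 mm diameter, 14.5 mm high. The lens hides all but the bosses' ends.
- lens: The lens, 0.6 to 0.9 kg, loose, glass up. Origin on its axis at the flange's underside; z up. Its holes match the studs only when its axes point along the mount's; the tab then points straight away from the lock. It starts level on the stud tips, origin 85 mm above the bench, 0.4 to 1.3 rad clockwise (from above) of that, so push it counter-clockwise. Matched, it falls 9 mm by its weight; home, it is at 76 mm.
- flange (a point): Centre of the lens's flange top, 6 mm above the lens's origin, axes as the lens. Aluminium disc 6 mm thick, 68 mm radius, bore 72 mm, three lobes (out to 73 mm), each with a 10 mm through hole 57 mm from the axis, at 20, 150 and 240 degrees from the lens's +x towards +y. Above it the black barrel, 92 mm diameter (too wide to grip), rises to a 6 mm wide rim 52 mm above the lens's origin.
- tab (a point): Centre of the tab of the flange: a flat aluminium tongue 14 mm wide and 6 mm thick that sticks out from the rim along the lens's -y, to 94 mm from the lens axis. This point lies 84 mm from the axis, at half the tab's thickness; axes as the lens. Below it is free air down to the mount's deck.
- front_glass: The amber front glass in the top of the barrel, 79 mm diameter, recessed 5 to 9 mm below the barrel's rim; origin as the lens's. Not to be touched.
- lock_slide (a joint): Slide lock on the mount's +y side: 0 = open, 0.014 m = locked; it moves along the mount's -y, towards the lens axis. A detent holds it at either end: it takes about 6 N to start it, and past half way it snaps on by itself. Locked, its tongue reaches 6 mm over the seated flange; it cannot close while the lens rides on the studs.
- ridge (a point): Top centre of the ridge on the lock slide, the part to push: 16 mm long (mount's x), 4 mm thick (mount's y), 5 mm high above the flush top of slide and housing, its top 92.2 mm above the bench. Open, it is 98.5 mm from the lens axis on the mount's +y, locked 84.5 mm. The housing is 37 mm wide (x), spans 78 to 122 mm from the axis, top 87.2 mm above the bench. Axes as the mount.
- small_lens: Bystander, not to be moved: spare small lens, 54 mm diameter, 38 mm tall black cylinder with amber glass on top. Origin at the centre of its underside.
- rear_cap: Bystander, not to be moved: black lens cap lying open side up, 68 mm diameter, 17 mm tall. Origin at the centre of its underside.
- clip: Bystander, not to be moved: bent sheet-steel clip with two holes, 30 x 34 mm, 10 mm tall, lying on the carrier's deck near its near right corner. Origin at the centre of its underside.
- mains_plug: Bystander, not to be moved: black mains plug with two brass blades, 60 x 36 x 26 mm. Origin at the centre of its underside.
- screwdriver: Bystander, not to be moved: small screwdriver, 160 mm long, lying beyond the mount. Origin at the centre of its underside.
- loupe: Bystander, not to be moved: black eye loupe, 42 mm diameter, 34 mm tall. Origin at the centre of its underside.
- screw_tray: Bystander, not to be moved: grey two-part screw tray, 110 x 75 x 18 mm. Origin at the centre of its underside.
- lens_spanner: Bystander, not to be moved: steel lens spanner, a 130 mm bar with two sliding heads, 17 mm tall, lying between the robot and the mount. Origin at the centre of its underside.
There are look-alikes about, which are no part of the job. Of the things that look like the lens, the largest one is meant.

How it is judged (in metres and radians):
On the way, in this order (a step that is already met when the one before it is completed fails the run):
1. the lens lies home on its seat over all three studs, the lock still open (z of lens in the frame of mount below 0.0778 m and horizontal distance between lens and mount below 0.003 m and angle between the x axis of lens and the x axis of mount, either way round below 0.045 rad and angle between lens's own z axis and vertical below 0.03 rad and value of joint lock_slide below 0.005 m), for 0.2 s.
2. the lock has snapped over the flange (z of lens in the frame of mount below 0.0778 m and horizontal distance between lens and mount below 0.003 m and angle between the x axis of lens and the x axis of mount, either way round below 0.045 rad and angle between lens's own z axis and vertical below 0.03 rad and value of joint lock_slide above 0.0115 m), for 0.2 s.
At the end, for the whole second after the job is handed in: The lens lies at rest and level (within 0.03 rad) on its seat over the three studs (underside within 1.8 mm of the seat, axes within 3 mm and turned within 0.045 rad of the mount), and the lock slide is past 11.5 mm of its 14 mm travel (all of step 2 and linear speed of lens below 0.02 m/s); the robot touches nothing.
It fails at once if the front glass is touched (contact force between any of the fingers, the arm and front_glass above 0.5 N).
It fails at once if the lens is tipped more than 0.2 rad (angle between lens's own z axis and vertical above 0.2 rad).
It fails at once if another thing on the bench is moved more than 20 mm (distance of any of small_lens, rear_cap, clip, mains_plug, screwdriver, loupe, screw_tray, lens_spanner from where it was at the start of the episode above 0.02 m).
It also fails if it takes over 50 s, if anything falls off the work surface, if the arm or the gripper's body presses on something with over 40 N, if the wrist force passes 120 N, or if a joint passes its speed limit or range.

## Working session

There is one attempt and no reset: what is moved stays moved. The work goes in short steps, Python scripts to look and compute and a tool call to move; the robot and the scene stay as the last step left them, time stands still between calls to the robot, and variables do not carry over. Pictures are saved under pics/ and viewed, and the job is handed in when it is done.

Besides the shell and the picture viewer there is one more tool, called after "Emit:" in YAML: its name, and indented under it one key for each argument. move_arm: Moves the arm, as the interface text tells. Its arguments: {"type":"object","properties":{"deltas":{"type":"array","items":{"type":"object","properties":{"dx":{"type":"number"},"dy":{"type":"number"},"dz":{"type":"number"},"spin":{"type":"number"}}}},"fingers":{"type":"number"},"newtons":{"type":"number"}},"required":["deltas"]}

```bash
mkdir -p pics; cat > h.py <<'E'
import numpy as np, cv2
from plant import arm, viewer
def intr(i):
    f=210/np.tan(np.radians(i['fovy'])/2); return f
def pix2world(i,u,v,z=None,depth=None):
    f=intr(i); K=np.array([[f,0,i['cx']],[0,f,i['cy']],[0,0,1.]])
    p=cv2.undistortPoints(np.array([[[u,v]]],float),K,np.array([i['k1'],0,0,0,0.]))[0,0]
    R=np.array(i['R']);t=np.array(i['t']); d=R.T@np.array([p[0],p[1],1.]); c=-R.T@t
    s=(z-c[2])/d[2] if z is not None else depth
    return c+s*d
def world2pix(i,X):
    f=intr(i); c=np.array(i['R'])@np.array(X,float)+np.array(i['t']); x,y=c[0]/c[2],c[1]/c[2]
    k=1+i['k1']*(x*x+y*y); return i['cx']+f*x*k, i['cy']+f*y*k
E
python3 - <<'E'
from h import *
print(arm.get_obs())
for n in ['top','side','wrist']:
    i=viewer.camera_info(n); p,d=viewer.camera(n)
    cv2.imwrite(f'pics/{n}0.png',p[:,:,::-1]); np.save(f'{n}0.npy',d); print(n,i)
    import pickle; pickle.dump(i,open(f'{n}0.pkl','wb'))
E
```

```text
{'time_s': 0.0, 'q': array([-5.00998220e+01,  1.46522501e+01,  6.13114602e+00, -2.78182479e-02,
       -8.15813346e+01, -1.63068376e+01]), 'qvel': array([-0.01139557, -0.00326431,  0.00616188, -0.01794299,  0.06556797,
        0.08576696]), 'joint_efforts': array([ 2.30240130e-04, -3.86627340e+01,  2.37933165e+01,  5.36494732e+00,
       -6.07222522e-03,  4.21304003e-05]), 'ee_pos': array([ 219.98465151, -503.51120695,  205.60477243]), 'tool_rot': array([ 1.79893957e+02, -2.35868643e-03, -1.56410755e+02]), 'force': array([ 0.46205357, -0.18408224,  0.57030039]), 'wrist_torque': array([-0.0194299 , -0.00830275,  0.01597036]), 'opening': 85.71166257042123}
top {'fovy': 49.19409701177692, 'cx': 282.97999608328223, 'cy': 205.4185114862553, 'k1': -0.1427681175680109, 'R': array([[-0.00671004, -0.99982729, -0.0173313 ],
       [-0.99349184,  0.00863627, -0.1135754 ],
       [ 0.11370546,  0.01645641, -0.9933782 ]]), 't': array([  53.27178241,  532.26252962, 1003.45930572])}
side {'fovy': 44.34733832654709, 'cx': 283.35764114126346, 'cy': 211.47169234209238, 'k1': -0.037876341032763175, 'R': array([[ 0.99641401, -0.08454063,  0.00346327],
       [-0.0535665 , -0.66197272, -0.74761136],
       [ 0.06549613,  0.74474492, -0.66412744]]), 't': array([-531.42440127,  111.49925585, 1098.37326646])}
wrist {'fovy': 68.40577743106486, 'cx': 283.64242048427354, 'cy': 208.73287379895103, 'k1': -0.0620981183189714, 'R': array([[-0.40034231,  0.91636243,  0.00243631],
       [ 0.87507809,  0.38151417,  0.29780072],
       [ 0.27196391,  0.12135419, -0.95462495]]), 't': array([548.19480004, -39.56605739, 379.454165  ])}
```

View pics/top0.png

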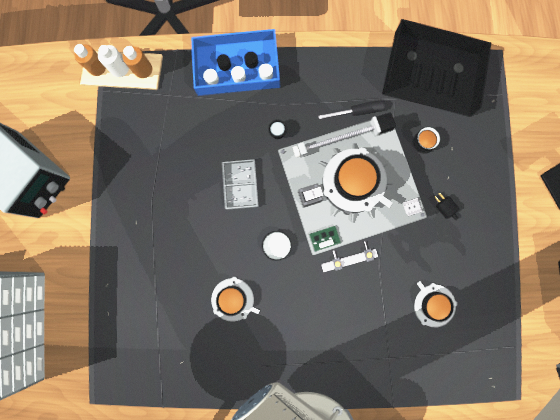

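View pics/side0.png

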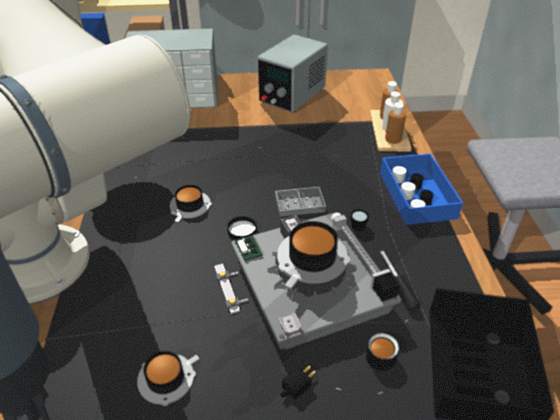

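```bash
python3 - <<'E'
import cv2
p=cv2.imread('pics/top0.png')[110:260,265:440]
cv2.imwrite('pics/topc.png',cv2.resize(p,None,fx=4.5,fy=4,interpolation=cv2.INTER_CUBIC)[:600,:800] if 0 else cv2.resize(p,None,fx=4,fy=4,interpolation=cv2.INTER_CUBIC))
p=cv2.imread('pics/side0.png')[190:350,220:420]
cv2.imwrite('pics/sidec.png',cv2.resize(p,None,fx=3.7,fy=3.7,interpolation=cv2.INTER_CUBIC))
E
```

```text
(no output)
```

View pics/topc.png

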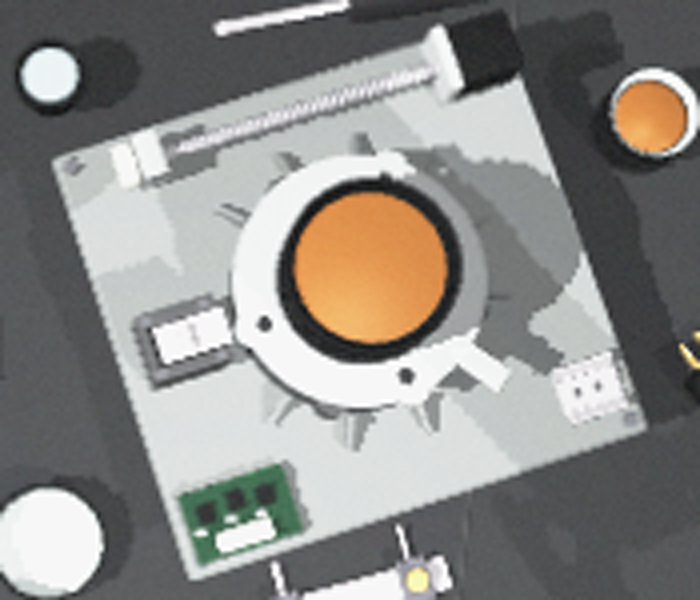

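View pics/sidec.png

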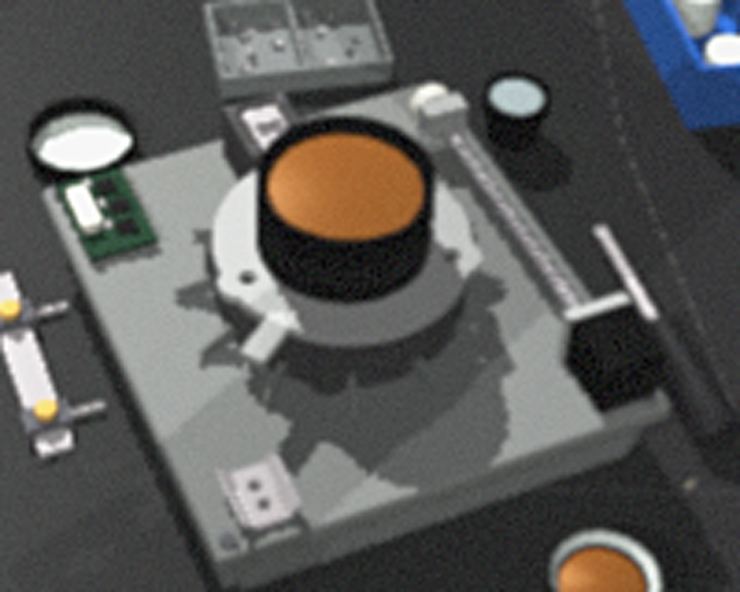

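View pics/wrist0.png

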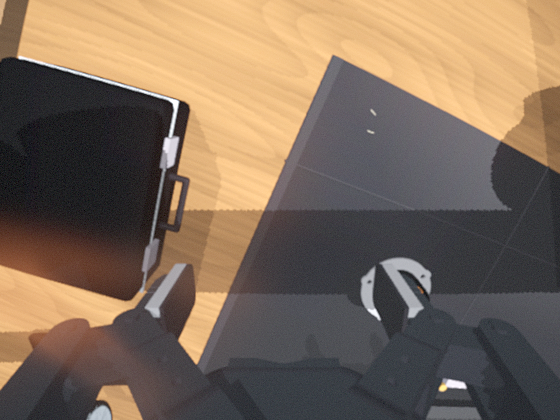

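```bash
cat > m.py <<'E'
from h import *
import pickle
i=pickle.load(open('top0.pkl','rb'))
W=lambda x,y,z:pix2world(i,265+x/4,110+y/4,z=z)
print('deck')
c=[W(x,y,50) for x,y in [(52,157),(190,578),(645,425)]]
for a in c: print(a.round(1))
print('edges',np.linalg.norm(c[1]-c[0]),np.linalg.norm(c[2]-c[1]))
dirx=c[0]-c[1]; diry=c[1]-c[2]
print('mount yaw from x edge',np.degrees(np.arctan2(dirx[1],dirx[0])),' y edge',np.degrees(np.arctan2(diry[1],diry[0]))-90)
print('center of deck?',(c[0]+c[2])/2)
h150=W(265,323,91);h240=W(406,376,91);tab=W(500,378,91)
print('holes',h150,h240,np.linalg.norm(h150-h240),'exp',57*np.sqrt(2))
# center: right isoceles
d=h240-h150; mid=(h150+h240)/2
for s in (1,-1):
    cc=mid+s*np.array([-d[1],d[0],0])/2; print('axis cand',cc)
print('tabend',tab)
# circle fit glass (recess 7mm->137-7=130): extents in crop
g=[W(x,y,137) for x,y in [(278,268),(463,268),(371,176),(371,362)]]
print('rim',np.mean([g[0],g[1]],0),np.mean([g[2],g[3]],0),np.linalg.norm(g[0]-g[1]),np.linalg.norm(g[2]-g[3]))
print('ridge',W(196,333,92.2),'housing',W(190,340,87.2))
E
python3 m.py
```

```text
deck
[657.7  59.2  50. ]
[421.8 -15.   50. ]
[ 503.4 -270.    50. ]
edges 247.30159162162838 267.7089329103107
mount yaw from x edge 17.465219596916786  y edge 17.74826271417956
center of deck? [ 580.56070196 -105.39157656   50.        ]
holes [556.31749978 -54.86154564  91.        ] [ 527.25700397 -129.4764385    91.        ] 80.07430707470876 exp 80.61017305526643
axis cand [ 579.0946983  -106.69923997   91.        ]
axis cand [504.47980544 -77.63874416  91.        ]
tabend [ 525.75232295 -179.92857843   91.        ]
rim [ 577.51992468 -105.32916766  137.        ] [ 577.32624223 -105.50698406  137.        ] 94.81864409109518 96.26634766970388
ridge [551.08426779 -17.9543049   92.2       ] housing [548.0431427  -14.95393093  87.2       ]
```

Emit:
move_arm:
  deltas:
    - {"dx": 28, "dy": 35, "dz": 0, "spin": 0.0675}
    - {"dx": 28, "dy": 35, "dz": 0, "spin": 0.0675}
    - {"dx": 28, "dy": 35, "dz": 0, "spin": 0.0675}
    - {"dx": 28, "dy": 35, "dz": 0, "spin": 0.0675}
    - {"dx": 28, "dy": 35, "dz": 0, "spin": 0.0675}
    - {"dx": 28, "dy": 35, "dz": 0, "spin": 0.0675}
    - {"dx": 28, "dy": 35, "dz": 0, "spin": 0.0675}
    - {"dx": 28, "dy": 35, "dz": 0, "spin": 0.0675}
  fingers: 0
  newtons: 40

```text
time_s: 0.95
ee_pos: [444.8, -222.3, 206.4]
tool_rot: [180.0, 0.0, -125.3]
force: [1.0, -1.4, -0.1]
opening: -0.2
```

Emit:
move_arm:
  deltas:
    - {"dx": 27, "dy": 33}
    - {"dx": 27, "dy": 34}
    - {"dz": -40}
    - {}
    - {}

```text
invalid input at $.deltas[0]: expected keys dx, dy, dz, spin
```

```bash
cat > snap.py <<'E'
import sys
from h import *
import pickle
for n in sys.argv[2:]:
    i=viewer.camera_info(n); p,d=viewer.camera(n); s=sys.argv[1]
    pickle.dump(i,open(f'{n}{s}.pkl','wb')); np.save(f'{n}{s}.npy',d)
    cv2.imwrite(f'pics/{n}{s}.png',p[:,:,::-1])
    if n!='wrist':
        x,y,w,h=(265,110,175,150) if n=='top' else (200,170,220,165)
        cv2.imwrite(f'pics/{n}{s}c.png',cv2.resize(p[y:y+h,x:x+w,::-1],None,fx=3.6,fy=3.6,interpolation=cv2.INTER_CUBIC))
o=arm.get_obs(); print(o['time_s'],o['ee_pos'].round(1),o['tool_rot'].round(1),o['force'].round(1),o['opening'])
E
python3 snap.py 1 top side wrist
```

```text
1.1 [ 445.2 -222.   205.9] [ 179.9   -0.  -125.2] [-0.7 -0.5  0.7] 0.04304493317462418
```

View pics/wrist1.png

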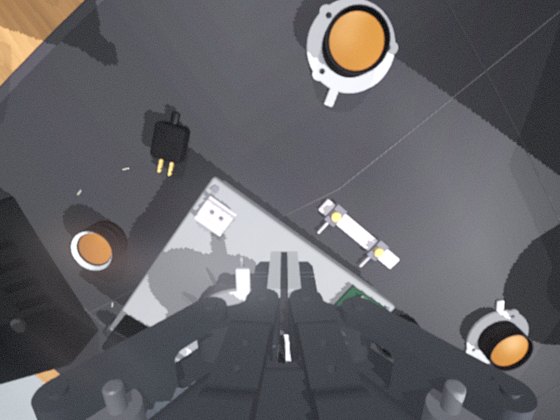

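View pics/side1c.png

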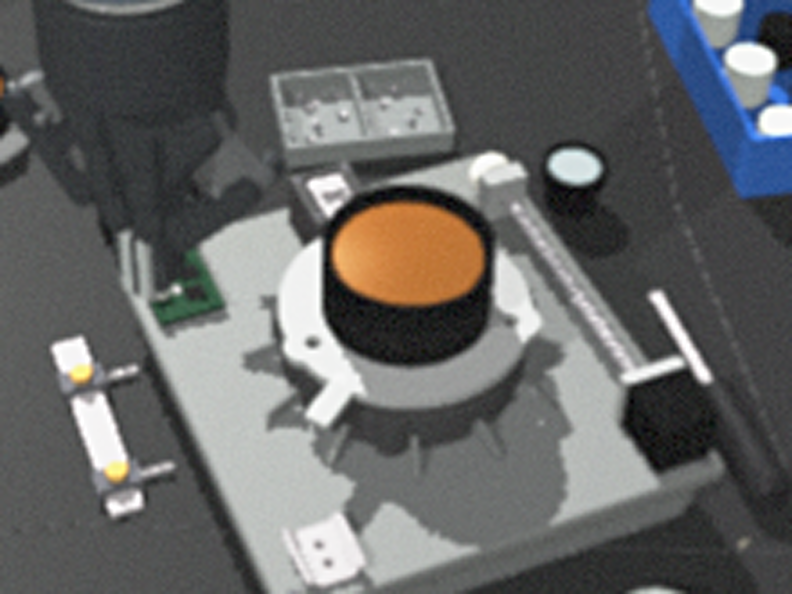

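Emit:
move_arm:
  deltas:
    - {"dx": 27, "dy": 33, "dz": 0, "spin": 0}
    - {"dx": 27, "dy": 34, "dz": 0, "spin": 0}
    - {"dx": 0, "dy": 0, "dz": -45, "spin": 0}
    - {"dx": 0, "dy": 0, "dz": -35, "spin": 0}
    - {"dx": 0, "dy": 0, "dz": 0, "spin": 0}

```text
time_s: 1.6
ee_pos: [494.0, -156.8, 121.5]
tool_rot: [179.4, -0.3, -125.6]
force: [-0.7, -0.0, -0.1]
opening: -0.1
```

```bash
python3 snap.py 2 top side wrist; python3 - <<'E'
from h import *
import pickle
i=pickle.load(open('side1.pkl','rb'))
P=lambda x,y,z:pix2world(i,200+x/3.6,170+y/3.6,z=z)
print('tab end top',P(327,410,91)); print('hole240',P(312,343,91)); 
E
```

```text
1.75 [ 499.  -158.1  128.5] [-179.8    0.  -125.5] [ 0.6 -0.1  0.2] -0.02532955392938328
tab end top [ 531.69068533 -177.24555119   91.        ]
hole240 [ 528.19705782 -130.94747067   91.        ]
```

View pics/side2c.png

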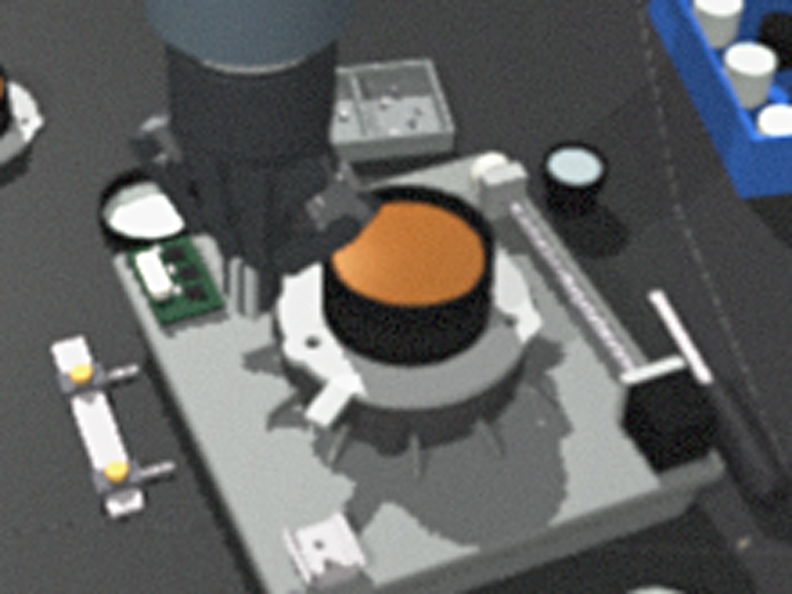

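View pics/wrist2.png

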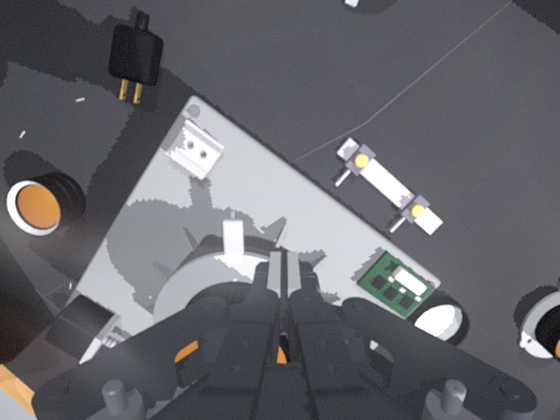

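View pics/top2c.png

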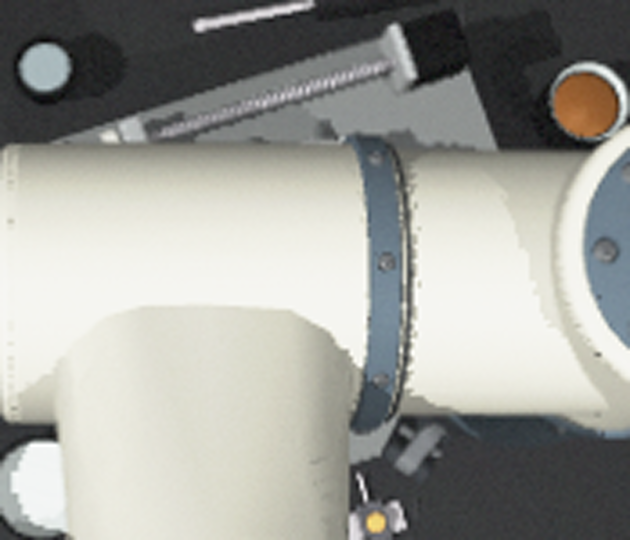

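Emit:
move_arm:
  deltas:
    - {"dx": 0, "dy": 1.5, "dz": -26, "spin": 0}
    - {"dx": 0, "dy": 1.5, "dz": -27, "spin": 0}
    - {"dx": 0, "dy": 0, "dz": 0, "spin": 0}
    - {"dx": 0, "dy": 0, "dz": 0, "spin": 0}

```text
time_s: 2.15
ee_pos: [499.4, -154.8, 75.7]
tool_rot: [-179.8, 0.0, -125.5]
force: [0.4, -0.8, 0.4]
opening: 0.2
```

```bash
python3 snap.py 3 side wrist
```

```text
2.25 [ 499.9 -154.6   76. ] [-1.798e+02  1.000e-01 -1.255e+02] [0.1 0.2 0.1] 0.04550211029378934
```

View pics/side3c.png

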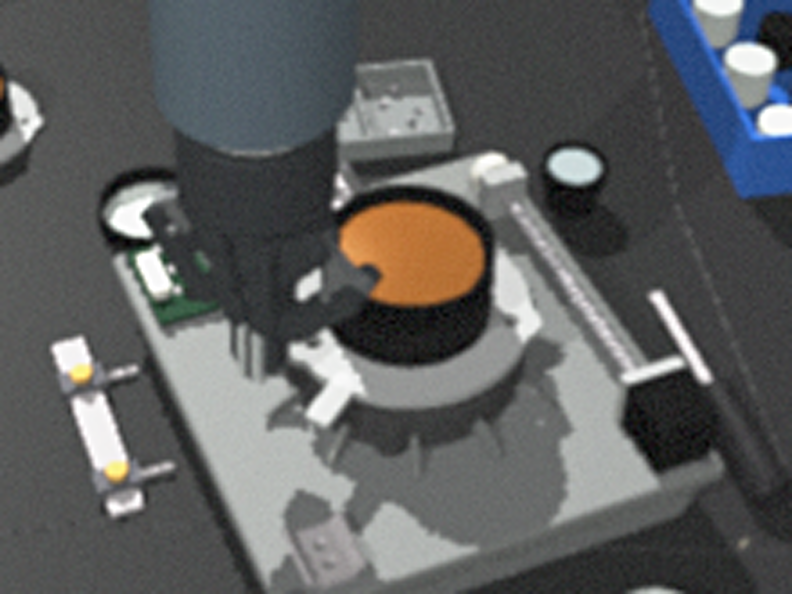

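View pics/wrist3.png

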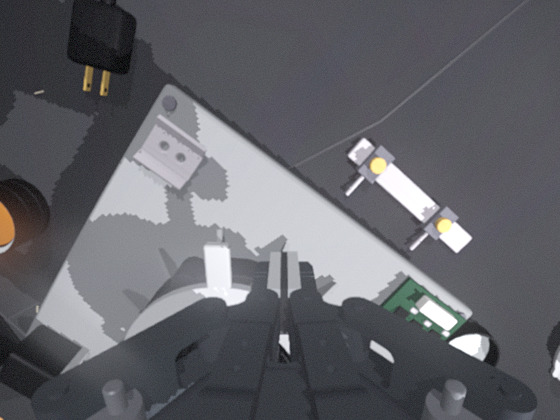

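```bash
python3 - <<'E'
from h import *
import pickle
i=pickle.load(open('wrist3.pkl','rb'));d=np.load('wrist3.npy')
ax=np.array([578.3,-106])
for u,v in [(60,385),(115,395),(150,340),(215,320),(240,380),(180,400),(270,270),(298,270),(217,262),(230,262),(206,262),(218,243)]:
    p=pix2world(i,u,v,depth=d[v,u]); e=p[:2]-ax; a=np.radians(-125.5)
    print(u,v,d[v,u].round(1),p.round(1),'rad',np.hypot(*e).round(1),'tool x',(e@[np.cos(a),np.sin(a)]).round(1),'t',(e@[-np.sin(a),np.cos(a)]).round(1))
E
```

```text
60 385 71.5 [ 536.9 -196.4  188. ] rad 99.4 tool x 97.6 t 18.9
115 395 73.3 [ 528.2 -186.1  187. ] rad 94.5 tool x 94.3 t 5.8
150 340 90.4 [ 525.9 -186.3  168.7] rad 95.9 tool x 95.8 t 3.9
215 320 103.2 [ 513.4 -174.8  155.9] rad 94.6 tool x 93.7 t -12.9
240 380 70.3 [ 498.2 -173.5  187.9] rad 104.7 tool x 101.4 t -26.0
180 400 72.0 [ 514.1 -176.8  188.2] rad 95.6 tool x 94.9 t -11.2
270 270 133.3 [ 498.5 -166.1  123.8] rad 99.9 tool x 95.2 t -30.1
298 270 132.7 [ 488.5 -159.3  124.2] rad 104.4 tool x 95.5 t -42.1
217 262 170.0 [ 531.8 -172.8   89.8] rad 81.4 tool x 81.4 t 1.0
230 262 204.8 [ 540.3 -159.1   58.3] rad 65.3 tool x 65.3 t -0.1
206 262 170.3 [ 537.  -176.3   89.5] rad 81.6 tool x 81.2 t 7.2
218 243 169.1 [ 525.2 -180.9   87.4] rad 91.8 tool x 91.8 t 0.2
```

```bash
cat > gen.py <<'E'
import numpy as np
ax=np.array([578.3,-106.])
def p(f,t,r=86):
    a=np.radians(f); return ax+r*np.array([np.cos(a),np.sin(a)])+t*np.array([-np.sin(a),np.cos(a)])
def rows(seq):
    for (a,b) in zip(seq[:-1],seq[1:]):
        d=p(*b)-p(*a); print(f'{{"dx": {d[0]:.1f}, "dy": {d[1]:.1f}, "dz": 0, "spin": {np.radians(b[0]-a[0]):.4f}}},', b)
E
python3 -c "
from gen import *
print(p(-125.5,-36))
s=[(-125.5,-36),(-125.5,-28),(-125.5,-22),(-125.5,-18)]+[(-125.5+3*k,-18) for k in range(1,15)]
rows(s)"
```

```text
[ 499.05138715 -155.10862817]
{"dx": 6.5, "dy": -4.6, "dz": 0, "spin": 0.0000}, (-125.5, -28)
{"dx": 4.9, "dy": -3.5, "dz": 0, "spin": 0.0000}, (-125.5, -22)
{"dx": 3.3, "dy": -2.3, "dz": 0, "spin": 0.0000}, (-125.5, -18)
{"dx": 3.2, "dy": -3.3, "dz": 0, "spin": 0.0524}, (-122.5, -18)
{"dx": 3.4, "dy": -3.1, "dz": 0, "spin": 0.0524}, (-119.5, -18)
{"dx": 3.5, "dy": -2.9, "dz": 0, "spin": 0.0524}, (-116.5, -18)
{"dx": 3.7, "dy": -2.8, "dz": 0, "spin": 0.0524}, (-113.5, -18)
{"dx": 3.8, "dy": -2.6, "dz": 0, "spin": 0.0524}, (-110.5, -18)
{"dx": 4.0, "dy": -2.4, "dz": 0, "spin": 0.0524}, (-107.5, -18)
{"dx": 4.1, "dy": -2.1, "dz": 0, "spin": 0.0524}, (-104.5, -18)
{"dx": 4.2, "dy": -1.9, "dz": 0, "spin": 0.0524}, (-101.5, -18)
{"dx": 4.3, "dy": -1.7, "dz": 0, "spin": 0.0524}, (-98.5, -18)
{"dx": 4.4, "dy": -1.5, "dz": 0, "spin": 0.0524}, (-95.5, -18)
{"dx": 4.4, "dy": -1.3, "dz": 0, "spin": 0.0524}, (-92.5, -18)
{"dx": 4.5, "dy": -1.0, "dz": 0, "spin": 0.0524}, (-89.5, -18)
{"dx": 4.5, "dy": -0.8, "dz": 0, "spin": 0.0524}, (-86.5, -18)
{"dx": 4.6, "dy": -0.5, "dz": 0, "spin": 0.0524}, (-83.5, -18)
```

Emit:
move_arm:
  deltas:
    - {"dx": 6.5, "dy": -4.6, "dz": 0, "spin": 0}
    - {"dx": 4.9, "dy": -3.5, "dz": 0, "spin": 0}
    - {"dx": 3.3, "dy": -2.3, "dz": 0, "spin": 0}
    - {"dx": 3.2, "dy": -3.3, "dz": 0, "spin": 0.0524}
    - {"dx": 3.4, "dy": -3.1, "dz": 0, "spin": 0.0524}
    - {"dx": 3.5, "dy": -2.9, "dz": 0, "spin": 0.0524}
    - {"dx": 0, "dy": 0, "dz": 0, "spin": 0}
    - {"dx": 0, "dy": 0, "dz": 0, "spin": 0}

```text
time_s: 3.05
ee_pos: [523.0, -173.8, 73.4]
tool_rot: [180.0, -0.0, -116.6]
force: [-0.2, 0.1, 0.4]
opening: -0.0
```

```bash
python3 snap.py 4 side wrist
```

```text
3.15 [ 522.8 -173.7   73.5] [ 180.    -0.  -116.5] [-0.5  0.5 -0.1] 0.2355704401674723
```

View pics/side4c.png

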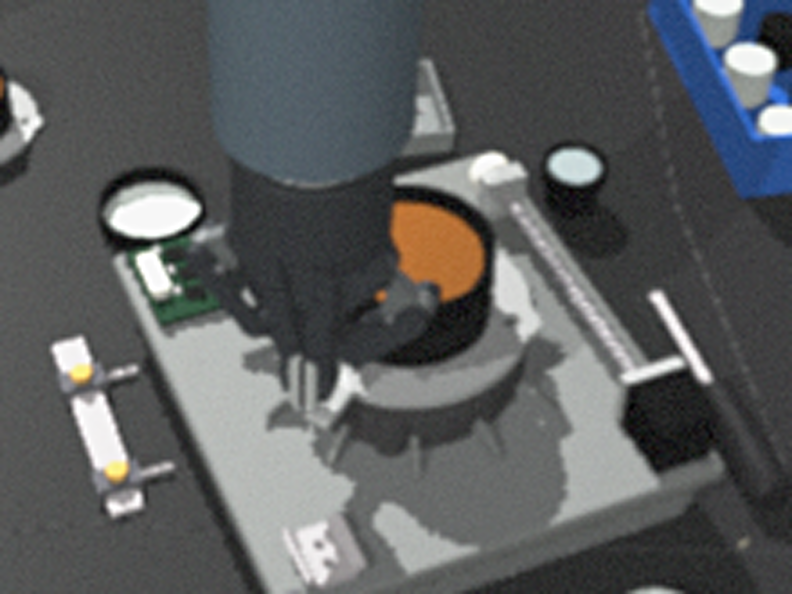

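View pics/wrist4.png

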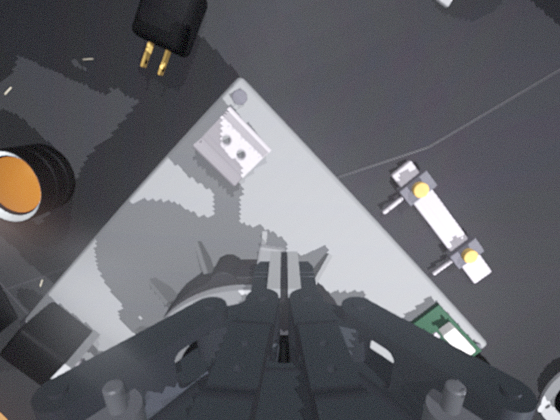

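Emit:
move_arm:
  deltas:
    - {"dx": 3.7, "dy": -2.8, "dz": 0, "spin": 0.0524}
    - {"dx": 3.8, "dy": -2.6, "dz": 0, "spin": 0.0524}
    - {"dx": 4.0, "dy": -2.4, "dz": 0, "spin": 0.0524}
    - {"dx": 4.1, "dy": -2.1, "dz": 0, "spin": 0.0524}
    - {"dx": 4.2, "dy": -1.9, "dz": 0, "spin": 0.0524}
    - {"dx": 4.3, "dy": -1.7, "dz": 0, "spin": 0.0524}
    - {"dx": 0, "dy": 0, "dz": 0, "spin": 0}
    - {"dx": 0, "dy": 0, "dz": 0, "spin": 0}

```text
time_s: 3.95
ee_pos: [546.9, -187.1, 73.4]
tool_rot: [180.0, 0.0, -98.5]
force: [-0.4, 0.7, -0.2]
opening: -0.0
```

```bash
python3 snap.py 5 side wrist
```

```text
4.05 [ 546.8 -187.1   73.5] [180.    0.  -98.5] [-0.3  0.5  0.2] -0.2708170665343362
```

View pics/side5c.png

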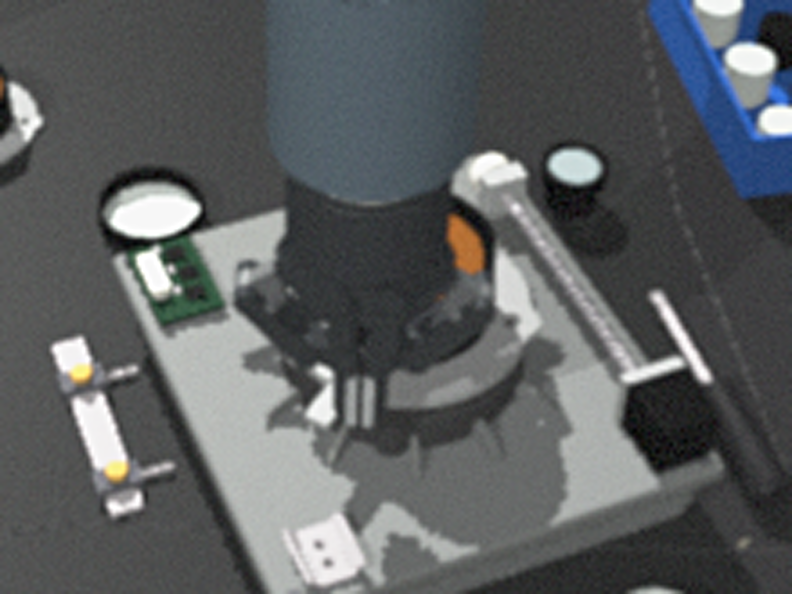

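View pics/wrist5.png

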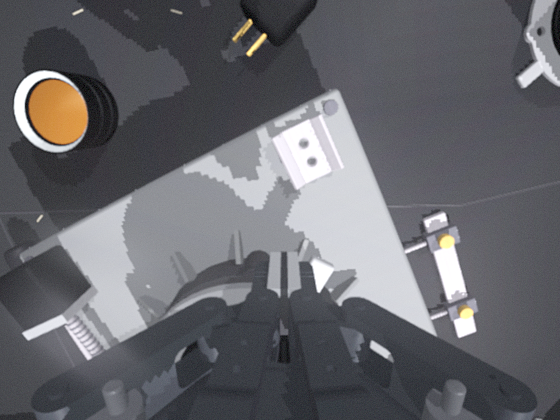

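```bash
python3 - <<'E'
from h import *
import pickle
p=cv2.imread('pics/wrist5.png')[220:350,200:380]; cv2.imwrite('pics/w5c.png',cv2.resize(p,None,fx=4.4,fy=4.4,interpolation=cv2.INTER_CUBIC))
ax=np.array([578.3,-106])
def q(n,u,v):
    i=pickle.load(open(n+'.pkl','rb'));d=np.load(n+'.npy')
    p=pix2world(i,u,v,depth=d[v,u]); e=p[:2]-ax
    print(n,u,v,p.round(1),'rad',np.hypot(*e).round(1),'ang',np.degrees(np.arctan2(e[1],e[0])).round(1))
for u,v in [(318,270),(313,264),(325,272),(305,247),(300,255),(245,285),(230,285)]: q('wrist5',u,v)
for x,y in [(320,405),(325,380),(315,415),(330,400),(335,380)]: q('side5',int(200+x/3.6),int(170+y/3.6))
E
```

```text
wrist5 318 270 [ 529.7 -177.9   90.9] rad 86.8 ang -124.1
wrist5 313 264 [ 531.9 -181.6   90.2] rad 88.7 ang -121.5
wrist5 325 272 [ 526.  -175.9   90.5] rad 87.3 ang -126.8
wrist5 305 247 [ 534.7 -177.1   57.6] rad 83.4 ang -121.5
wrist5 300 255 [ 538.6 -173.1   59.8] rad 77.9 ang -120.6
wrist5 245 285 [ 571.6 -172.1   86.5] rad 66.4 ang -95.8
wrist5 230 285 [ 579.8 -173.8   87.4] rad 67.8 ang -88.7
side5 288 282 [ 526.8 -173.3   92.1] rad 84.7 ang -127.4
side5 290 275 [ 532.4 -153.8   88.8] rad 66.3 ang -133.8
side5 287 285 [ 524.7 -177.5   88.8] rad 89.3 ang -126.9
side5 291 281 [ 532.9 -168.6   88.9] rad 77.4 ang -126.0
side5 293 275 [ 533.6 -191.8  131.7] rad 96.7 ang -117.5
```

View pics/w5c.png

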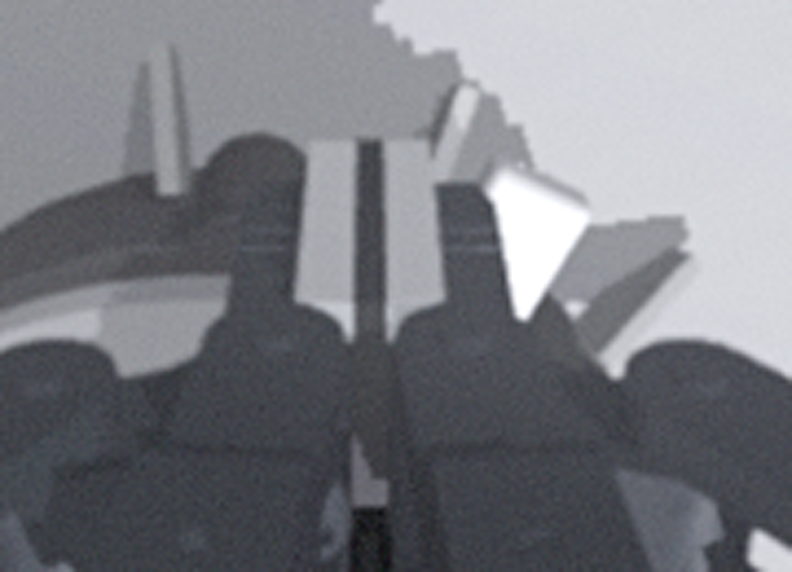

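```bash
python3 - <<'E'
from h import *
import pickle
i=pickle.load(open('wrist5.pkl','rb'));d=np.load('wrist5.npy')
for v in range(244,300,4):
  print(v,[tuple(pix2world(i,u,v,depth=d[v,u]).round(0)) for u in (273,284,294)])
T=(546.8,-187.1,73.5)
print('wrist tcp px',world2pix(i,T)); j=pickle.load(open('side5.pkl','rb')); u,v=world2pix(j,T); print('side crop',(u-200)*3.6,(v-170)*3.6)
dd=np.load('side5.npy')
for y in range(360,440,10): print(y, pix2world(j,200+355/3.6,170+y/3.6,depth=dd[int(170+y/3.6),int(200+355/3.6)]).round(1))
E
```

```text
244 [(np.float64(556.0), np.float64(-178.0), np.float64(49.0)), (np.float64(548.0), np.float64(-178.0), np.float64(50.0)), (np.float64(542.0), np.float64(-177.0), np.float64(50.0))]
248 [(np.float64(556.0), np.float64(-176.0), np.float64(50.0)), (np.float64(549.0), np.float64(-175.0), np.float64(50.0)), (np.float64(542.0), np.float64(-174.0), np.float64(50.0))]
252 [(np.float64(551.0), np.float64(-198.0), np.float64(104.0)), (np.float64(545.0), np.float64(-197.0), np.float64(103.0)), (np.float64(541.0), np.float64(-196.0), np.float64(103.0))]
256 [(np.float64(551.0), np.float64(-197.0), np.float64(107.0)), (np.float64(546.0), np.float64(-197.0), np.float64(107.0)), (np.float64(541.0), np.float64(-196.0), np.float64(107.0))]
260 [(np.float64(550.0), np.float64(-198.0), np.float64(112.0)), (np.float64(546.0), np.float64(-197.0), np.float64(111.0)), (np.float64(541.0), np.float64(-196.0), np.float64(112.0))]
264 [(np.float64(551.0), np.float64(-197.0), np.float64(114.0)), (np.float64(546.0), np.float64(-197.0), np.float64(116.0)), (np.float64(541.0), np.float64(-197.0), np.float64(116.0
[... 1122 characters left out ...]
.float64(550.0), np.float64(-198.0), np.float64(140.0)), (np.float64(546.0), np.float64(-196.0), np.float64(136.0)), (np.float64(542.0), np.float64(-197.0), np.float64(140.0))]
296 [(np.float64(549.0), np.float64(-199.0), np.float64(143.0)), (np.float64(546.0), np.float64(-193.0), np.float64(135.0)), (np.float64(542.0), np.float64(-198.0), np.float64(143.0))]
wrist tcp px (np.float64(284.1988970103141), np.float64(245.73017449292902))
side crop 357.8467451715049 445.3033514670429
360 [ 542.4 -197.8  150.6]
370 [ 542.6 -197.1  142.7]
380 [ 542.9 -196.1  134.3]
390 [ 543.  -196.9  127.9]
400 [ 543.3 -195.7  119.1]
410 [ 543.3 -197.   113.1]
420 [ 543.6 -196.5  104.8]
430 [ 548.2 -163.7   57.4]
```

```bash
python3 -c "
from gen import *
a=p(-125.5,-36,96);print(a,a-np.array([546.8,-187.1]))
s=[(-125.5,-36,96),(-125.5,-28,96),(-125.5,-21,96)]+[(-125.5+3*k,-21,96) for k in range(1,18)]
rows(s)"
```

```text
[ 493.24435759 -163.24978336] [-53.55564241  23.85021664]
{"dx": 6.5, "dy": -4.6, "dz": 0, "spin": 0.0000}, (-125.5, -28, 96)
{"dx": 5.7, "dy": -4.1, "dz": 0, "spin": 0.0000}, (-125.5, -21, 96)
{"dx": 3.6, "dy": -3.7, "dz": 0, "spin": 0.0524}, (-122.5, -21, 96)
{"dx": 3.7, "dy": -3.5, "dz": 0, "spin": 0.0524}, (-119.5, -21, 96)
{"dx": 3.9, "dy": -3.3, "dz": 0, "spin": 0.0524}, (-116.5, -21, 96)
{"dx": 4.1, "dy": -3.1, "dz": 0, "spin": 0.0524}, (-113.5, -21, 96)
{"dx": 4.2, "dy": -2.9, "dz": 0, "spin": 0.0524}, (-110.5, -21, 96)
{"dx": 4.4, "dy": -2.7, "dz": 0, "spin": 0.0524}, (-107.5, -21, 96)
{"dx": 4.5, "dy": -2.4, "dz": 0, "spin": 0.0524}, (-104.5, -21, 96)
{"dx": 4.6, "dy": -2.2, "dz": 0, "spin": 0.0524}, (-101.5, -21, 96)
{"dx": 4.8, "dy": -2.0, "dz": 0, "spin": 0.0524}, (-98.5, -21, 96)
{"dx": 4.9, "dy": -1.7, "dz": 0, "spin": 0.0524}, (-95.5, -21, 96)
{"dx": 4.9, "dy": -1.4, "dz": 0, "spin": 0.0524}, (-92.5, -21, 96)
{"dx": 5.0, "dy": -1.2, "dz": 0, "spin": 0.0524}, (-89.5, -21, 96)
{"dx": 5.1, "dy": -0.9, "dz": 0, "spin": 0.0524}, (-86.5, -21, 96)
{"dx": 5.1, "dy": -0.7, "dz": 0, "spin": 0.0524}, (-83.5, -21, 96)
{"dx": 5.1, "dy": -0.4, "dz": 0, "spin": 0.0524}, (-80.5, -21, 96)
{"dx": 5.1, "dy": -0.1, "dz": 0, "spin": 0.0524}, (-77.5, -21, 96)
{"dx": 5.1, "dy": 0.1, "dz": 0, "spin": 0.0524}, (-74.5, -21, 96)
```

Emit:
move_arm:
  deltas:
    - {"dx": 0, "dy": 0, "dz": 10, "spin": 0}
    - {"dx": -9, "dy": 4, "dz": 0, "spin": -0.0785}
    - {"dx": -9, "dy": 4, "dz": 0, "spin": -0.0785}
    - {"dx": -9, "dy": 4, "dz": 0, "spin": -0.0785}
    - {"dx": -9, "dy": 4, "dz": 0, "spin": -0.0785}
    - {"dx": -9, "dy": 4, "dz": 0, "spin": -0.0785}
    - {"dx": -9, "dy": 4, "dz": 0, "spin": -0.0785}
    - {"dx": 0, "dy": 0, "dz": 0, "spin": 0}

```text
time_s: 4.85
ee_pos: [492.6, -162.9, 84.5]
tool_rot: [-180.0, 0.0, -125.5]
force: [0.2, -0.1, 0.7]
opening: -0.2
```

Emit:
move_arm:
  deltas:
    - {"dx": 0, "dy": 0, "dz": -18, "spin": 0}
    - {"dx": 0, "dy": 0, "dz": -17, "spin": 0}
    - {"dx": 0, "dy": 0, "dz": 0, "spin": 0}
    - {"dx": 0, "dy": 0, "dz": 0, "spin": 0}

```text
time_s: 5.25
ee_pos: [493.6, -163.5, 49.1]
tool_rot: [-180.0, -0.0, -125.4]
force: [0.7, -0.1, -0.6]
opening: -0.2
```

```bash
python3 snap.py 6 side wrist; python3 - <<'E'
from h import *
import pickle
i=pickle.load(open('wrist6.pkl','rb'));d=np.load('wrist6.npy')
for v in (248,252,254,256,260,264): print(v,pix2world(i,274,v,depth=d[v,274]).round(1))
E
```

```text
5.35 [ 494.1 -163.5   49.6] [-179.9    0.  -125.4] [ 0.  -0.2 -0.7] 0.26623481981189767
248 [ 499.1 -165.6   50. ]
252 [ 492.  -174.    78.5]
254 [ 491.7 -174.3   81.6]
256 [ 491.7 -174.1   83.5]
260 [ 491.9 -173.7   86.8]
264 [ 491.7 -173.8   91.1]
```

View pics/side6c.png

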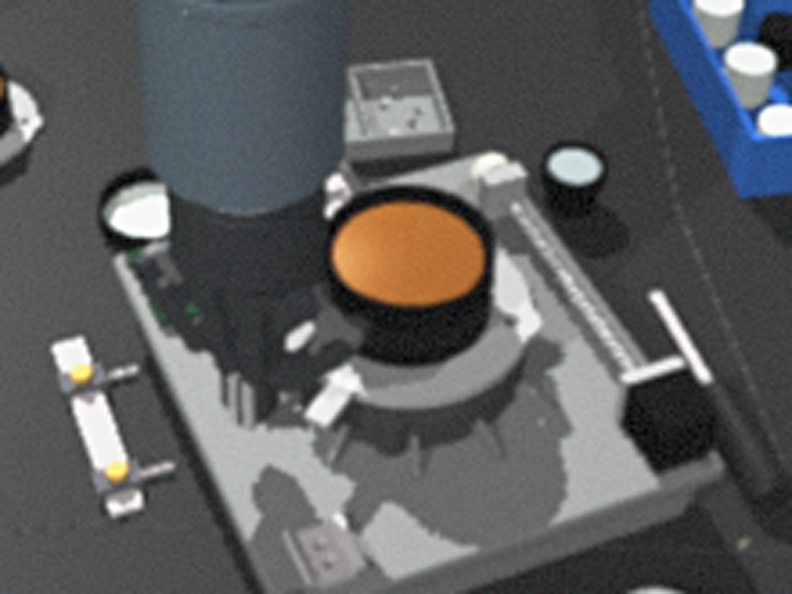

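View pics/wrist6.png

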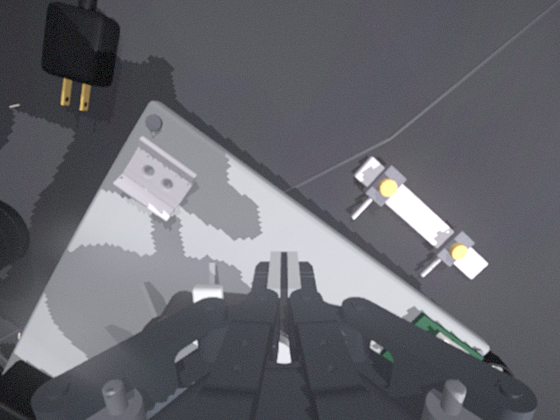

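Emit:
move_arm:
  deltas:
    - {"dx": 6.5, "dy": -4.6, "dz": 0, "spin": 0}
    - {"dx": 5.7, "dy": -4.1, "dz": 0, "spin": 0}
    - {"dx": 3.6, "dy": -3.7, "dz": 0, "spin": 0.0524}
    - {"dx": 3.7, "dy": -3.5, "dz": 0, "spin": 0.0524}
    - {"dx": 3.9, "dy": -3.3, "dz": 0, "spin": 0.0524}
    - {"dx": 4.1, "dy": -3.1, "dz": 0, "spin": 0.0524}
    - {"dx": 0, "dy": 0, "dz": 0, "spin": 0}

```text
time_s: 6.05
ee_pos: [521.1, -186.0, 48.6]
tool_rot: [180.0, -0.0, -113.4]
force: [-0.8, 1.2, 1.3]
opening: 0.2
```

```bash
python3 snap.py 7 side wrist
```

```text
6.15 [ 521.  -185.8   48.6] [-180.    -0.  -113.5] [-0.   1.2  0.3] -0.005547707437201075
```

View pics/side7c.png

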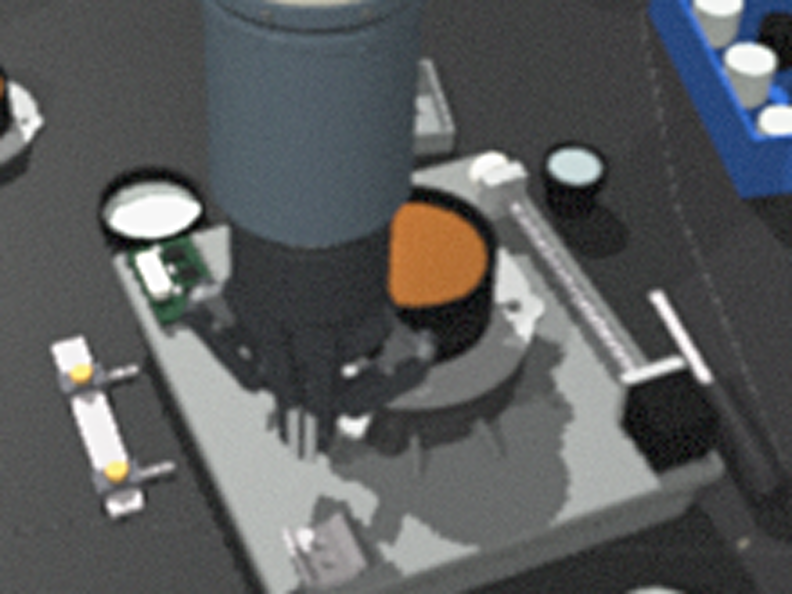

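View pics/wrist7.png

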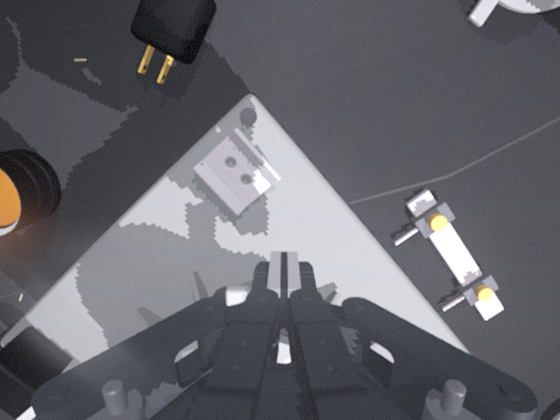

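Emit:
move_arm:
  deltas:
    - {"dx": 4.2, "dy": -2.9, "dz": 0, "spin": 0.0524}
    - {"dx": 4.4, "dy": -2.7, "dz": 0, "spin": 0.0524}
    - {"dx": 4.5, "dy": -2.4, "dz": 0, "spin": 0.0524}
    - {"dx": 4.6, "dy": -2.2, "dz": 0, "spin": 0.0524}
    - {"dx": 4.8, "dy": -2.0, "dz": 0, "spin": 0.0524}
    - {"dx": 4.9, "dy": -1.7, "dz": 0, "spin": 0.0524}
    - {"dx": 0, "dy": 0, "dz": 0, "spin": 0}

```text
time_s: 6.85
ee_pos: [547.8, -199.8, 48.4]
tool_rot: [180.0, -0.0, -95.4]
force: [-2.9, -0.4, 0.8]
opening: -0.1
```

```bash
python3 snap.py 8 side wrist;  python3 - <<'E'
from h import *
import pickle
i=pickle.load(open('wrist8.pkl','rb'));d=np.load('wrist8.npy'); ax=np.array([578.3,-106])
for u in range(215,262,3):
  p=pix2world(i,u,296,depth=d[296,u]); e=p[:2]-ax; print(u,p.round(1),np.hypot(*e).round(1),np.degrees(np.arctan2(e[1],e[0])).round(1))
E
```

```text
6.95 [ 547.7 -199.7   48.5] [180.   -0.  -95.5] [-1.3 -1.1  0.7] 0.24010580163108963
215 [ 594. -170.   49.] 65.9 -76.2
218 [ 591.7 -170.9   50.6] 66.2 -78.3
221 [ 589.  -172.5   53.5] 67.3 -80.9
224 [ 587.3 -172.1   53.1] 66.7 -82.3
227 [ 575.  -195.9   91.1] 90.0 -92.1
230 [ 573.9 -195.2   90.1] 89.3 -92.8
233 [ 572.5 -195.    90. ] 89.2 -93.7
236 [ 571.1 -194.8   90. ] 89.1 -94.6
239 [ 569.6 -195.    90.4] 89.4 -95.6
242 [ 568.4 -194.5   89.8] 89.0 -96.4
245 [ 566.8 -194.7   90.4] 89.5 -97.4
248 [ 560.2 -211.8  117.3] 107.3 -99.7
251 [ 559.  -212.1  117.9] 107.8 -100.3
254 [ 557.9 -211.8  117.7] 107.8 -100.9
257 [ 556.5 -213.2  120. ] 109.4 -101.5
260 [ 555.4 -213.   119.8] 109.4 -102.1
```

View pics/side8c.png

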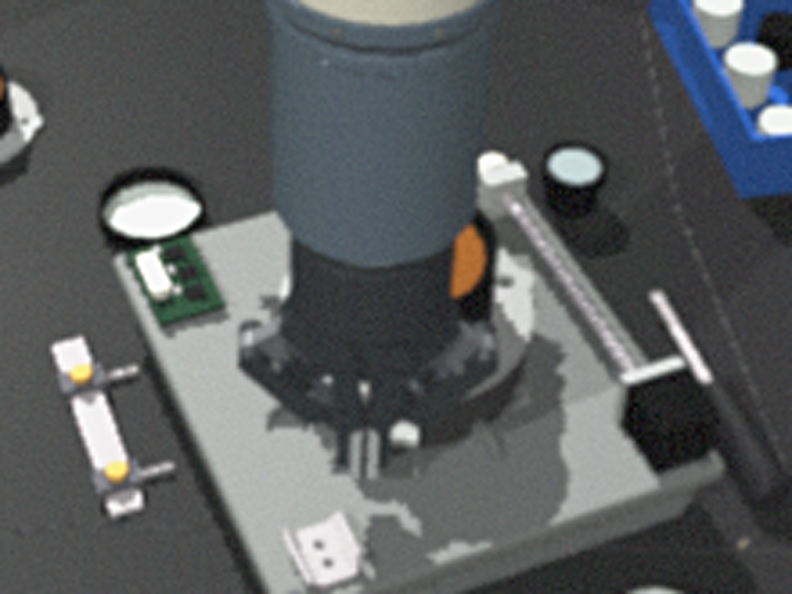

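View pics/wrist8.png

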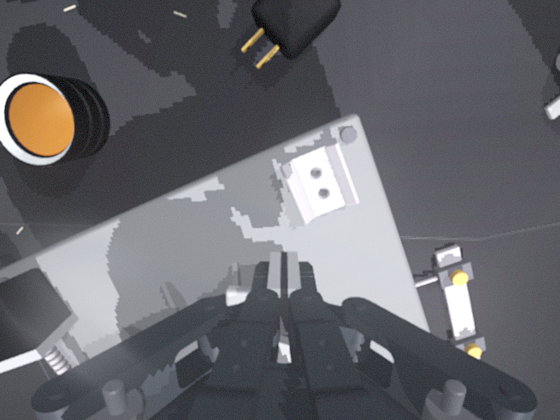

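Emit:
move_arm:
  deltas:
    - {"dx": 4.9, "dy": -1.4, "dz": 0, "spin": 0.0524}
    - {"dx": 5.0, "dy": -1.2, "dz": 0, "spin": 0.0524}
    - {"dx": 5.1, "dy": -0.9, "dz": 0, "spin": 0.0524}
    - {"dx": 5.1, "dy": -0.7, "dz": 0, "spin": 0.0524}
    - {"dx": 5.1, "dy": -0.4, "dz": 0, "spin": 0.0524}
    - {"dx": 0, "dy": 0, "dz": 0, "spin": 0}

```text
time_s: 7.55
ee_pos: [573.0, -204.6, 48.4]
tool_rot: [180.0, -0.0, -80.5]
force: [-2.5, -2.5, 0.5]
opening: 0.1
```

```bash
python3 snap.py 9 side wrist;  cat > tab.py <<'E'
import sys
from h import *
import pickle
s=sys.argv[1]; v=int(sys.argv[2])
i=pickle.load(open(f'wrist{s}.pkl','rb'));d=np.load(f'wrist{s}.npy'); ax=np.array([578.3,-106])
for u in range(218,256,3):
  p=pix2world(i,u,v,depth=d[v,u]); e=p[:2]-ax; print(u,p.round(1),np.hypot(*e).round(1),np.degrees(np.arctan2(e[1],e[0])).round(1))
E
python3 tab.py 9 296
python3 -c "
from gen import *
rows([(-80.5+0.8*k,-21,96) for k in range(0,20)])"
```

```text
7.65 [ 572.9 -204.3   48.4] [180.   -0.  -80.5] [-1.8 -2.8 -0.1] -0.06065885856640054
218 [ 608.  -166.4   52.3] 67.3 -63.8
221 [ 606.1 -166.9   52.5] 67.0 -65.4
224 [ 604.2 -168.1   53.9] 67.3 -67.4
227 [ 598.8 -192.8   89.6] 89.2 -76.7
230 [ 597.3 -193.7   90.5] 89.7 -77.8
233 [ 595.9 -193.8   90.3] 89.5 -78.6
236 [ 594.5 -194.4   90.9] 89.9 -79.6
239 [ 593.1 -194.5   90.7] 89.7 -80.5
242 [ 591.7 -195.2   91.3] 90.2 -81.4
245 [ 590.4 -194.6   90.2] 89.5 -82.2
248 [ 588.4 -213.2  117.7] 107.7 -84.6
251 [ 587.3 -213.   117.1] 107.4 -85.2
254 [ 586.2 -213.4  117.4] 107.7 -85.8
{"dx": 1.4, "dy": -0.1, "dz": 0, "spin": 0.0140}, (-79.7, -21, 96)
{"dx": 1.4, "dy": -0.0, "dz": 0, "spin": 0.0140}, (-78.9, -21, 96)
{"dx": 1.4, "dy": -0.0, "dz": 0, "spin": 0.0140}, (-78.1, -21, 96)
{"dx": 1.4, "dy": -0.0, "dz": 0, "spin": 0.0140}, (-77.3, -21, 96)
{"dx": 1.4, "dy": 0.0, "dz": 0, "spin": 0.0140}, (-76.5, -21, 96)
{"dx": 1.4, "dy": 0.0, "dz": 0, "spin": 0.0140}, (-75.7, -21, 96)
{"dx": 1.4, "dy": 0.1, "dz": 0, "spin": 0.0140}, (-74.9, -21, 96)
{"dx": 1.4, "dy": 0.1, "dz": 0, "spin": 0.0140}, (-74.1, -21, 96)
{"dx": 1.4, "dy": 0.1, "dz": 0, "spin": 0.0140}, (-73.3, -21, 96)
{"dx": 1.4, "dy": 0.1, "dz": 0, "spin": 0.0140}, (-72.5, -21, 96)
{"dx": 1.4, "dy": 0.1, "dz": 0, "spin": 0.0140}, (-71.7, -21, 96)
{"dx": 1.4, "dy": 0.2, "dz": 0, "spin": 0.0140}, (-70.9, -21, 96)
{"dx": 1.4, "dy": 0.2, "dz": 0, "spin": 0.0140}, (-70.1, -21, 96)
{"dx": 1.4, "dy": 0.2, "dz": 0, "spin": 0.0140}, (-69.3, -21, 96)
{"dx": 1.4, "dy": 0.2, "dz": 0, "spin": 0.0140}, (-68.5, -21, 96)
{"dx": 1.4, "dy": 0.2, "dz": 0, "spin": 0.0140}, (-67.7, -21, 96)
{"dx": 1.3, "dy": 0.2, "dz": 0, "spin": 0.0140}, (-66.9, -21, 96)
{"dx": 1.3, "dy": 0.3, "dz": 0, "spin": 0.0140}, (-66.1, -21, 96)
{"dx": 1.3, "dy": 0.3, "dz": 0, "spin": 0.0140}, (-65.3, -21, 96)
```

View pics/side9c.png

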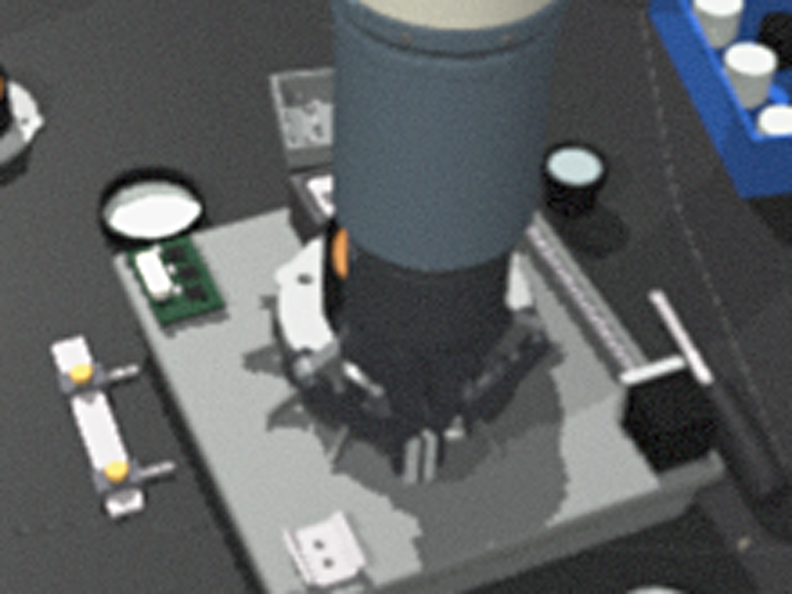

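Emit:
move_arm:
  deltas:
    - {"dx": 1.4, "dy": -0.1, "dz": 0, "spin": 0.014}
    - {"dx": 1.4, "dy": 0, "dz": 0, "spin": 0.014}
    - {"dx": 1.4, "dy": 0, "dz": 0, "spin": 0.014}
    - {"dx": 1.4, "dy": 0, "dz": 0, "spin": 0.014}
    - {"dx": 1.4, "dy": 0, "dz": 0, "spin": 0.014}
    - {"dx": 1.4, "dy": 0, "dz": 0, "spin": 0.014}
    - {"dx": 0, "dy": 0, "dz": 0, "spin": 0}

```text
time_s: 8.35
ee_pos: [581.5, -204.4, 48.4]
tool_rot: [180.0, -0.0, -75.6]
force: [-3.4, -3.6, -0.8]
opening: -0.2
```

Emit:
move_arm:
  deltas:
    - {"dx": 0.7, "dy": 0.0, "dz": 0, "spin": 0.007}
    - {"dx": 0.7, "dy": 0.1, "dz": 0, "spin": 0.007}
    - {"dx": 0.7, "dy": 0, "dz": 0, "spin": 0.007}
    - {"dx": 0.7, "dy": 0.1, "dz": 0, "spin": 0.007}
    - {"dx": 0, "dy": 0, "dz": 0, "spin": 0}

```text
time_s: 8.85
ee_pos: [585.3, -203.3, 48.7]
tool_rot: [-179.9, -0.0, -74.0]
force: [-0.3, -0.1, 1.0]
opening: -0.2
```

```bash
python3 snap.py 10 side wrist; python3 tab.py 10 296
```

```text
8.95 [ 584.9 -203.5   48.6] [-179.9    0.   -74. ] [ 0.3  0.2 -0.3] 0.062387630268839166
218 [ 615.1 -168.9   63. ] 72.9 -59.7
221 [ 613.4 -170.2   64.1] 73.2 -61.4
224 [ 611.1 -182.4   81. ] 83.2 -66.7
227 [ 609.7 -182.8   81. ] 83.0 -67.8
230 [ 608.2 -183.6   81.5] 83.2 -68.9
233 [ 606.8 -183.9   81.4] 83.0 -69.9
236 [ 605.3 -184.2   81. ] 82.7 -70.9
239 [ 603.9 -184.9   81.6] 83.0 -72.1
242 [ 602.4 -186.    82.5] 83.5 -73.2
245 [ 601.  -185.6   81.3] 82.8 -74.1
248 [ 601.4 -210.4  117.9] 107.0 -77.5
251 [ 600.3 -210.   116.7] 106.3 -78.1
254 [ 599.3 -210.7  117.4] 106.8 -78.7
```

View pics/side10c.png

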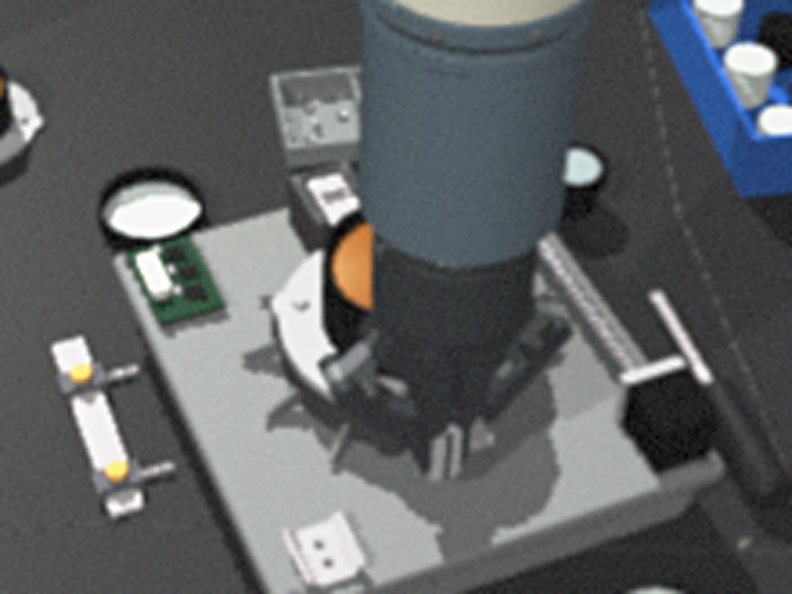

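Emit:
move_arm:
  deltas:
    - {"dx": -5, "dy": -1.5, "dz": 0, "spin": 0}
    - {"dx": -6, "dy": -2, "dz": 0, "spin": 0}
    - {"dx": 0, "dy": -10, "dz": 0, "spin": 0}
    - {"dx": 0, "dy": -10, "dz": 30, "spin": 0}
    - {"dx": 0, "dy": 0, "dz": 45, "spin": 0}
    - {"dx": 0, "dy": 0, "dz": 45, "spin": 0}
    - {"dx": -30, "dy": 20, "dz": 20, "spin": 0}
    - {"dx": -30, "dy": 30, "dz": 0, "spin": 0}

```text
time_s: 9.75
ee_pos: [514.9, -179.1, 192.0]
tool_rot: [-179.6, -0.2, -74.1]
force: [1.0, 1.4, -0.3]
opening: -0.1
```

Emit:
move_arm:
  deltas:
    - {"dx": -30, "dy": 30, "dz": 0, "spin": 0}
    - {"dx": -30, "dy": 30, "dz": 0, "spin": 0}
    - {"dx": -30, "dy": 30, "dz": 0, "spin": 0}
    - {"dx": -20, "dy": 35, "dz": 0, "spin": 0}
    - {"dx": 0, "dy": 0, "dz": 0, "spin": 0}

```text
time_s: 10.25
ee_pos: [401.6, -50.4, 189.3]
tool_rot: [-179.9, 0.0, -73.8]
force: [1.1, 0.3, 0.7]
opening: 0.1
```

```bash
python3 snap.py 11 side wrist top
```

```text
10.4 [403.7 -52.7 188.9] [-179.9   -0.   -74. ] [-0.   0.3  0.3] -0.1440024413605041
```

View pics/side11c.png

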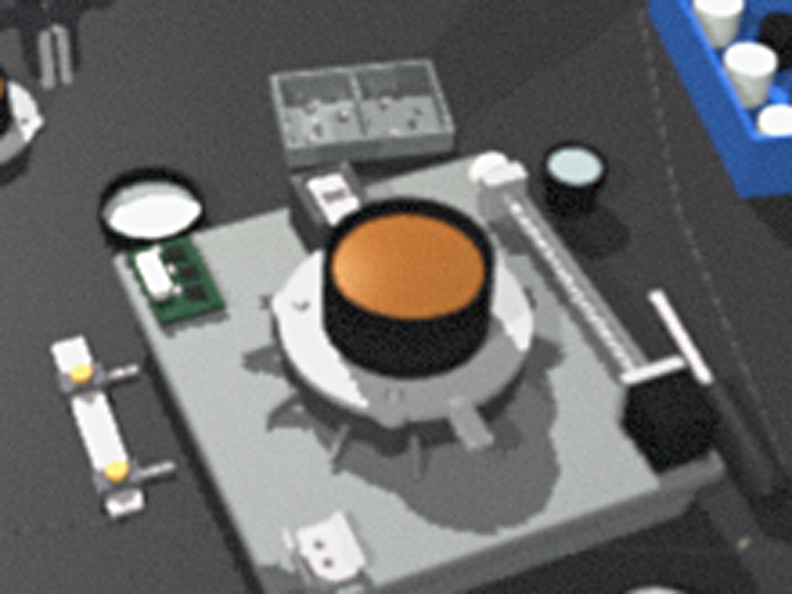

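View pics/top11c.png

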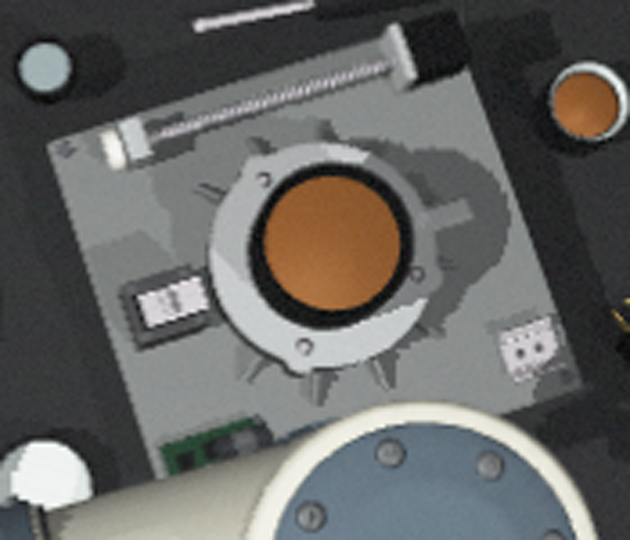

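View pics/wrist11.png

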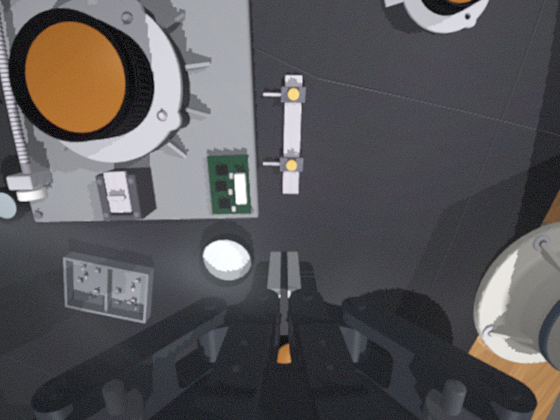

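```bash
python3 - <<'E'
from h import *
import pickle
for n,(x,y,w,h) in dict(top11=(295,180,35,30),wrist11=(85,155,80,70),side11=(275,205,35,35)).items():
    p=cv2.imread(f'pics/{n}.png')[y:y+h,x:x+w]; cv2.imwrite(f'pics/{n}r.png',cv2.resize(p,None,fx=8 if n[0]!='t' else 14,fy=8 if n[0]!='t' else 14,interpolation=cv2.INTER_CUBIC))
i=pickle.load(open('top11.pkl','rb'))
for nm,x,y,z in [('h20',265,180,82),('h150',305,346,82),('h240',418,274,82),('ridge',172,302,92.2),('tabend',468,210,82)]: print(nm,pix2world(i,265+x/3.6,110+y/3.6,z=z).round(1))
E
```

```text
h20 [624.9 -73.1  82. ]
h150 [524.1 -94.7  82. ]
h240 [ 566.9 -163.9   82. ]
ridge [549.7 -15.3  92.2]
tabend [ 605.8 -195.8   82. ]
```

View pics/top11r.png

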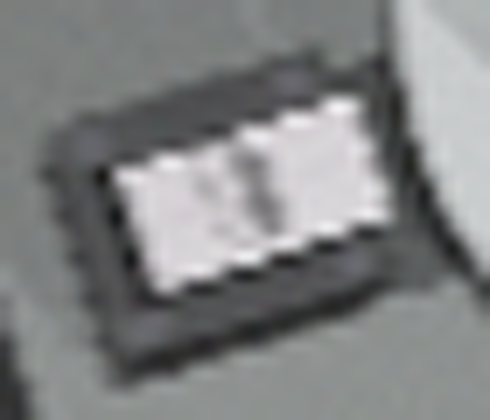

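View pics/wrist11r.png

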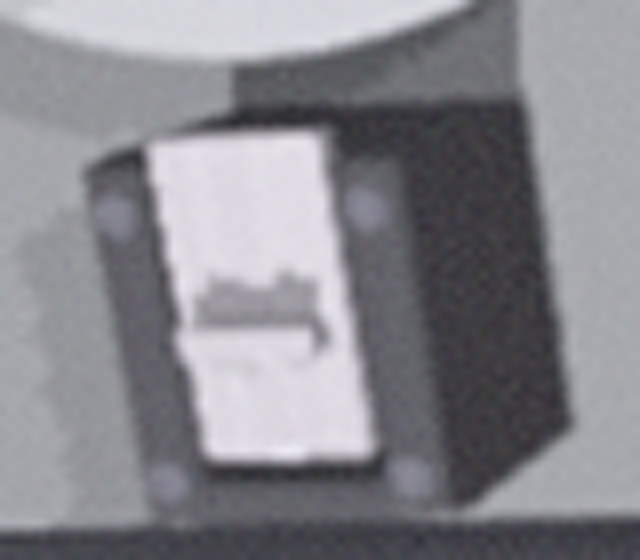

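Emit:
move_arm:
  deltas:
    - {"dx": 35, "dy": 15, "dz": 0, "spin": 0.013}
    - {"dx": 35, "dy": 15, "dz": 0, "spin": 0.013}
    - {"dx": 35, "dy": 15, "dz": 0, "spin": 0}
    - {"dx": 34.5, "dy": 16, "dz": 0, "spin": 0}
    - {"dx": 0, "dy": 0, "dz": -40, "spin": 0}
    - {"dx": 0, "dy": 0, "dz": -40, "spin": 0}
    - {"dx": 0, "dy": 0, "dz": -34, "spin": 0}
    - {"dx": 0, "dy": 0, "dz": 0, "spin": 0}

```text
time_s: 11.2
ee_pos: [539.5, 6.6, 69.0]
tool_rot: [179.4, 0.1, -72.7]
force: [-0.6, 0.1, -0.1]
opening: -0.4
```

Emit:
move_arm:
  deltas:
    - {"dx": 0, "dy": 0, "dz": 0, "spin": 0}

```text
time_s: 11.3
ee_pos: [543.6, 7.3, 74.8]
tool_rot: [179.9, -0.1, -72.5]
force: [-0.1, 0.1, 0.4]
opening: 0.1
```

```bash
python3 snap.py 12 side wrist; python3 - <<'E'
from h import *
import pickle
i=pickle.load(open('wrist12.pkl','rb'));d=np.load('wrist12.npy')
for v in range(236,276,3): print(v,[pix2world(i,u,v,depth=d[v,u]).round(1).tolist() for u in (275,294)])
i=pickle.load(open('side12.pkl','rb'));print(world2pix(i,arm.get_obs()['ee_pos']+[0,0,28]))
E
```

```text
11.4 [544.8   8.1  76.7] [-1.798e+02 -1.000e-01 -7.250e+01] [ 0.4 -0.9  0.7] 0.3255275734852492
236 [[552.9, -0.4, 85.5], [543.3, -4.3, 87.4]]
239 [[552.5, 0.9, 86.5], [542.6, -2.3, 86.6]]
242 [[552.0, 2.6, 86.6], [542.0, -0.6, 86.6]]
245 [[550.9, 6.5, 81.4], [540.8, 2.9, 82.3]]
248 [[550.8, 6.6, 85.3], [540.7, 3.5, 85.1]]
251 [[552.4, -0.6, 104.8], [543.5, -3.4, 104.9]]
254 [[552.2, -0.0, 106.9], [543.6, -3.2, 107.8]]
257 [[552.3, -0.9, 111.9], [543.9, -3.7, 112.2]]
260 [[552.2, -0.8, 114.8], [543.6, -2.9, 113.6]]
263 [[552.1, -0.8, 117.6], [543.7, -2.8, 116.5]]
266 [[552.0, -0.6, 120.1], [543.9, -3.0, 119.8]]
269 [[551.9, -0.7, 123.0], [543.9, -2.8, 122.2]]
272 [[551.9, -0.9, 126.0], [543.9, -2.5, 124.4]]
275 [[551.8, -0.9, 128.6], [543.9, -2.5, 127.0]]
(np.float64(288.70757918146046), np.float64(210.82321216407112))
```

View pics/side12c.png

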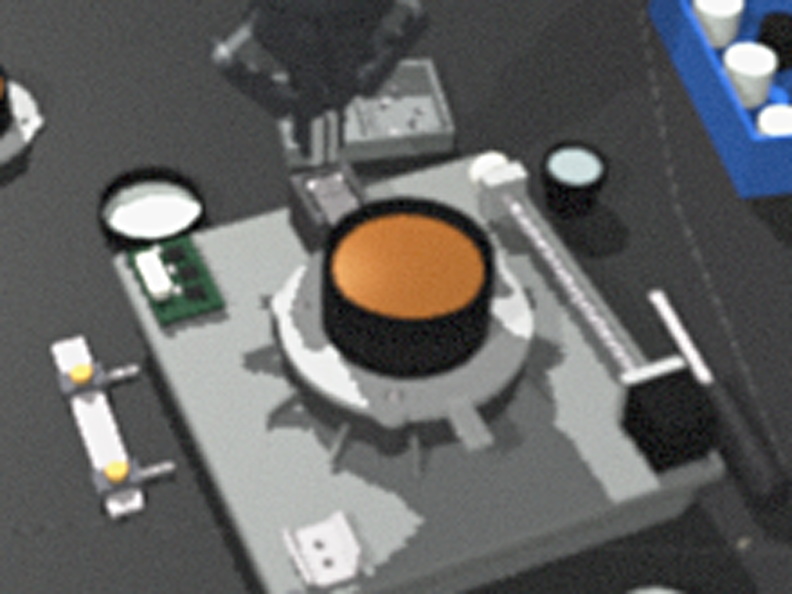

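View pics/wrist12.png

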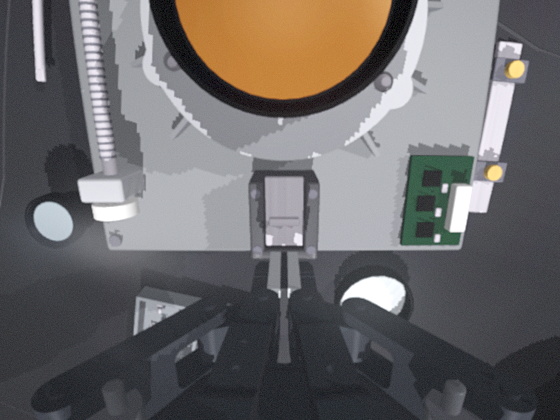

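Emit:
move_arm:
  deltas:
    - {"dx": 0, "dy": 0, "dz": -8, "spin": 0}
    - {"dx": 0, "dy": 0, "dz": -5, "spin": 0}
    - {"dx": 0, "dy": 0, "dz": 0, "spin": 0}
    - {"dx": 0, "dy": 0, "dz": 0, "spin": 0}

```text
time_s: 11.8
ee_pos: [543.5, 8.7, 62.5]
tool_rot: [-179.9, -0.0, -72.5]
force: [-0.1, 0.1, 5.9]
opening: 0.1
```

```bash
python3 snap.py 13 side wrist; python3 - <<'E'
from h import *
import pickle
i=pickle.load(open('wrist13.pkl','rb'));d=np.load('wrist13.npy')
for v in range(190,276,3): print(v,[pix2world(i,u,v,depth=d[v,u]).round(1).tolist() for u in (275,294)])
p=cv2.imread('pics/wrist13.png')[150:290,220:350]; cv2.imwrite('pics/w13c.png',cv2.resize(p,None,fx=4,fy=4,interpolation=cv2.INTER_CUBIC))
E
```

```text
11.9 [543.5   8.7  62.4] [-179.9   -0.   -72.5] [-1.8  0.9  5.6] 0.10523054069001504
190 [[560.2, -27.8, 85.9], [551.7, -30.8, 87.3]]
193 [[559.8, -26.5, 86.4], [551.4, -29.7, 88.4]]
196 [[559.4, -25.1, 86.5], [550.8, -28.0, 87.2]]
199 [[559.0, -23.8, 86.9], [550.1, -26.1, 85.3]]
202 [[558.5, -22.4, 86.9], [549.8, -25.2, 87.1]]
205 [[558.1, -20.9, 86.7], [549.3, -23.7, 86.8]]
208 [[557.6, -19.5, 86.8], [548.9, -22.3, 87.0]]
211 [[557.2, -17.9, 86.4], [548.3, -20.6, 86.2]]
214 [[556.7, -16.3, 86.0], [547.8, -19.1, 86.2]]
217 [[556.3, -15.1, 87.0], [547.5, -18.0, 87.1]]
220 [[555.8, -13.5, 86.6], [546.9, -16.2, 86.3]]
223 [[555.4, -12.3, 87.4], [546.6, -15.2, 87.7]]
226 [[555.2, -11.9, 90.5], [546.7, -15.0, 91.5]]
229 [[554.9, -10.9, 91.7], [546.2, -13.5, 91.2]]
232 [[554.4, -9.4, 91.5], [545.7, -12.0, 91.3]]
235 [[553.5, -5.9, 86.5], [544.5, -8.9, 86.8]]
238 [[553.0, -4.4, 86.8], [544.1, -7.6, 87.4]]
241 [[552.5, -2.6, 86.1], [543.5, -5.8, 86.9]]
244 [[552.1, -1.6, 87.5], [543.2, -4.7, 88.0]]
247 [[551.6, 0.2, 86.9], [542.4, -2.6, 86.5]]
250 [[551.0, 2.1, 86.1], [542.1, -1.4, 87.5]]
253 [[551.3, 0.4, 93.2], [542.6, -2.5, 93.5]]
256 [[551.3, 0.2, 96.9], [542.6, -2.1, 95.9]]
259 [[551.1, 0.6, 99.2], [542.7, -2.2, 99.4]]
262 [[551.0, 0.8, 101.8], [542.8, -2.1, 102.3]]
265 [[551.0, 0.5, 105.2], [542.9, -2.1, 105.3]]
268 [[551.0, 0.2, 108.6], [543.0, -2.1, 108.1]]
271 [[550.8, 0.7, 110.2], [543.2, -2.4, 111.5]]
274 [[550.8, 0.2, 113.8], [543.0, -1.8, 112.9]]
```

View pics/w13c.png

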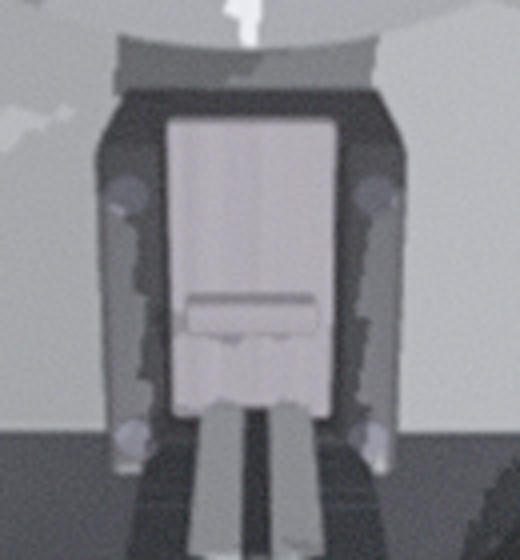

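Emit:
move_arm:
  deltas:
    - {"dx": 0, "dy": 0, "dz": 2.5, "spin": 0}
    - {"dx": 1.2, "dy": -3.8, "dz": 0, "spin": 0}
    - {"dx": 1.2, "dy": -3.8, "dz": 0, "spin": 0}
    - {"dx": 0.6, "dy": -1.9, "dz": 0, "spin": 0}
    - {"dx": 0, "dy": 0, "dz": 0, "spin": 0}

```text
time_s: 12.4
ee_pos: [545.6, -0.7, 63.6]
tool_rot: [180.0, 0.1, -72.5]
force: [-1.0, 2.3, -0.2]
opening: 0.1
```

Emit:
move_arm:
  deltas:
    - {"dx": 0.6, "dy": -1.9, "dz": 0, "spin": 0}
    - {"dx": 0.6, "dy": -1.9, "dz": 0, "spin": 0}
    - {"dx": 0.6, "dy": -1.9, "dz": 0, "spin": 0}
    - {"dx": 0.6, "dy": -1.9, "dz": 0, "spin": 0}

```text
time_s: 12.8
ee_pos: [548.2, -9.0, 63.8]
tool_rot: [180.0, -0.0, -72.5]
force: [-0.4, -0.1, -0.1]
opening: 0.1
```

```bash
python3 snap.py 14 wrist; python3 - <<'E'
from h import *
p=cv2.imread('pics/wrist14.png')[150:290,220:350]; cv2.imwrite('pics/w14c.png',cv2.resize(p,None,fx=4,fy=4,interpolation=cv2.INTER_CUBIC))
E
```

```text
12.85 [548.6  -9.4  64. ] [ 1.80e+02 -1.00e-01 -7.25e+01] [ 0.  -0.1  0.8] 0.04440732421713215
```

View pics/w14c.png

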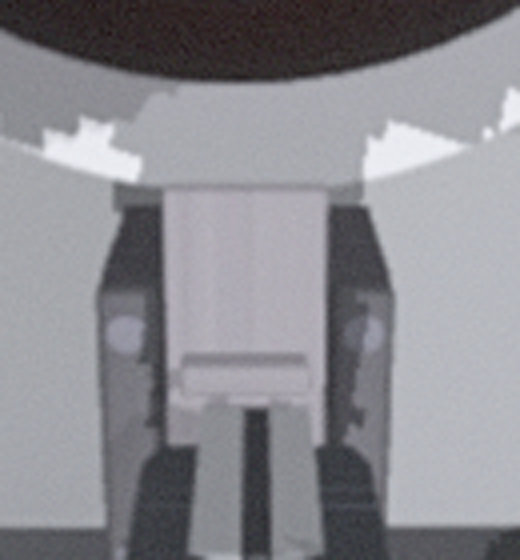

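```bash
cat > rid.py <<'E'
import sys
from h import *
import pickle
s=sys.argv[1]
i=pickle.load(open(f'wrist{s}.pkl','rb'));d=np.load(f'wrist{s}.npy')
for v in range(int(sys.argv[2]),int(sys.argv[3]),2):
  p=[pix2world(i,u,v,depth=d[v,u]) for u in (273,282,291)]
  print(v,[(round(float((q[:2]-[579.5,-107.7])@[-.301,.954]),1),round(float(q[2]),1)) for q in p])
E
python3 rid.py 14 190 254; echo; python3 rid.py 13 218 236
```

```text
190 [(65.3, 80.9), (65.4, 80.6), (65.2, 81.3)]
192 [(66.3, 81.1), (66.1, 81.8), (66.2, 81.5)]
194 [(67.3, 81.1), (67.1, 82.2), (67.3, 81.4)]
196 [(67.4, 84.8), (67.1, 85.8), (67.5, 84.3)]
198 [(68.2, 85.6), (67.6, 87.6), (67.8, 87.0)]
200 [(68.9, 86.5), (68.9, 86.6), (69.0, 86.3)]
202 [(69.8, 87.0), (69.7, 87.5), (69.9, 86.6)]
204 [(70.8, 86.9), (71.1, 86.1), (71.2, 85.5)]
206 [(71.7, 87.3), (72.2, 85.8), (71.9, 86.7)]
208 [(72.9, 86.7), (73.0, 86.4), (73.2, 85.8)]
210 [(74.0, 86.6), (74.1, 86.2), (73.8, 87.1)]
212 [(74.9, 86.9), (74.7, 87.6), (75.2, 86.0)]
214 [(76.0, 86.9), (76.0, 86.8), (76.2, 86.3)]
216 [(76.9, 87.2), (77.0, 86.8), (77.6, 85.0)]
218 [(78.1, 86.7), (78.0, 87.1), (78.3, 86.0)]
220 [(79.1, 86.7), (79.3, 86.4), (79.4, 86.0)]
222 [(80.3, 86.4), (79.9, 87.5), (79.9, 87.4)]
224 [(81.2, 86.8), (81.1, 87.1), (81.3, 86.7)]
226 [(81.9, 87.7), (82.4, 86.4), (82.1, 87.2)]
228 [(83.2, 87.2), (83.5, 86.3), (83.3, 86.8)]
230 [(84.6, 86.3), (84.4, 86.9), (84.6, 86.3)]
232 [(85.6, 86.5), (85.8, 86.0), (85.3, 87.3)]
234 [(86.5, 86.9), (86.7, 86.4), (86.7, 86.4)]
236 [(88.0, 86.0), (87.6, 86.9), (87.6, 86.8)]
238 [(88.3, 87.8), (88.4, 87.5), (88.3, 87.9)]
240 [(88.6, 89.6), (88.4, 90.3), (87.8, 91.4)]
242 [(88.5, 92.4), (88.7, 91.9), (28.2, 230.9)]
244 [(90.4, 90.5), (89.8, 91.8), (90.0, 91.4)]
246 [(91.0, 91.6), (91.5, 90.3), (91.2, 91.1)]
248 [(91.9, 92.0), (92.4, 90.8), (92.1, 91.4)]
250 [(95.8, 85.9), (95.7, 86.0), (95.0, 87.5)]
252 [(93.5, 93.1), (93.0, 94.2), (93.7, 92.8)]

218 [(96.0, 86.6), (95.8, 87.0), (96.0, 86.5)]
220 [(97.1, 86.4), (96.7, 87.4), (96.7, 87.4)]
222 [(97.6, 87.7), (98.1, 86.4), (98.3, 85.9)]
224 [(98.1, 89.4), (98.0, 89.4), (98.2, 89.0)]
226 [(98.5, 90.9), (99.0, 89.7), (98.2, 91.7)]
228 [(98.9, 92.5), (98.9, 92.6), (99.3, 91.5)]
230 [(100.5, 91.2), (100.1, 92.0), (100.4, 91.4)]
232 [(101.5, 91.2), (100.9, 92.7), (101.1, 92.3)]
234 [(104.4, 86.5), (104.4, 86.5), (103.9, 87.7)]
```

Emit:
move_arm:
  deltas:
    - {"dx": 0, "dy": 0, "dz": 0, "spin": 0}
    - {"dx": 0.6, "dy": -1.9, "dz": 0, "spin": 0}
    - {"dx": 0.6, "dy": -1.9, "dz": 0, "spin": 0}
    - {"dx": 0, "dy": 0, "dz": 0, "spin": 0}

```text
time_s: 13.25
ee_pos: [549.6, -12.6, 64.0]
tool_rot: [-180.0, -0.0, -72.5]
force: [0.2, 0.2, -0.3]
opening: -0.2
```

```bash
python3 snap.py 15 wrist; python3 rid.py 15 190 256
```

```text
13.3 [549.5 -12.5  64. ] [-180.    -0.   -72.5] [-0.1 -0.1  0. ] -0.13565654953244569
190 [(61.3, 81.5), (61.5, 80.7), (61.5, 80.9)]
192 [(62.3, 81.5), (62.4, 81.2), (62.4, 81.3)]
194 [(63.4, 81.4), (63.3, 81.7), (63.7, 80.2)]
196 [(63.2, 85.9), (62.9, 87.1), (63.0, 86.6)]
198 [(63.9, 87.1), (63.6, 88.3), (64.0, 86.6)]
200 [(65.2, 85.9), (65.1, 86.5), (64.9, 87.0)]
202 [(66.1, 86.3), (65.9, 87.1), (65.9, 87.3)]
204 [(67.0, 86.7), (67.2, 86.3), (67.2, 86.1)]
206 [(68.1, 86.6), (68.3, 86.0), (67.8, 87.5)]
208 [(69.1, 86.5), (68.8, 87.6), (69.1, 86.5)]
210 [(69.9, 87.3), (70.0, 87.0), (70.1, 86.8)]
212 [(70.9, 87.4), (71.2, 86.5), (71.0, 87.2)]
214 [(72.0, 87.1), (72.2, 86.7), (72.0, 87.4)]
216 [(73.4, 86.2), (73.3, 86.4), (73.2, 86.7)]
218 [(74.4, 86.2), (74.1, 87.1), (74.1, 87.2)]
220 [(75.1, 87.2), (75.2, 87.1), (75.4, 86.5)]
222 [(76.6, 86.1), (75.9, 87.9), (76.4, 86.5)]
224 [(77.3, 86.9), (77.4, 86.7), (77.5, 86.6)]
226 [(78.6, 86.4), (78.9, 85.4), (78.3, 87.1)]
228 [(79.6, 86.5), (79.2, 87.6), (79.2, 87.7)]
230 [(80.5, 86.9), (80.9, 85.9), (80.6, 86.8)]
232 [(81.8, 86.4), (81.6, 86.8), (81.7, 86.7)]
234 [(82.4, 87.5), (82.8, 86.7), (82.7, 86.9)]
236 [(83.9, 86.6), (83.6, 87.3), (83.4, 87.7)]
238 [(84.5, 87.6), (84.3, 88.2), (84.4, 87.9)]
240 [(84.6, 90.1), (84.2, 90.9), (84.3, 90.7)]
242 [(85.1, 91.4), (85.2, 91.2), (84.4, 92.9)]
244 [(85.4, 93.1), (86.0, 91.8), (85.8, 92.2)]
246 [(87.2, 91.5), (87.1, 91.7), (86.8, 92.4)]
248 [(90.7, 86.2), (90.5, 86.6), (90.2, 87.3)]
250 [(91.5, 86.8), (91.2, 87.5), (91.2, 87.4)]
252 [(89.8, 92.8), (89.4, 93.8), (89.7, 92.9)]
254 [(89.4, 95.9), (89.5, 95.7), (89.4, 95.8)]
```

Emit:
move_arm:
  deltas:
    - {"dx": -1.5, "dy": 4.8, "dz": 0, "spin": 0}
    - {"dx": -1.5, "dy": 4.8, "dz": 5, "spin": 0}
    - {"dx": -3, "dy": 10, "dz": 30, "spin": 0}
    - {"dx": -10, "dy": 20, "dz": 40, "spin": 0}
    - {"dx": -30, "dy": 20, "dz": 30, "spin": 0}
    - {"dx": -40, "dy": 20, "dz": 0, "spin": 0}
    - {"dx": 0, "dy": 0, "dz": 0, "spin": 0}
    - {"dx": 0, "dy": 0, "dz": 0, "spin": 0}

```text
time_s: 14.1
ee_pos: [463.0, 68.1, 169.9]
tool_rot: [-179.9, 0.0, -72.4]
force: [0.7, -0.1, 0.5]
opening: 0.2
```

```bash
python3 snap.py 16 side wrist top; python3 - <<'E'
from h import *
import pickle
d=np.load('top16.npy');i=pickle.load(open('top16.pkl','rb'))
a=[]
for u,v in [(330,165),(331,190),(345,205),(375,160),(383,190)]:
    print(u,v,pix2world(i,u,v,depth=d[v,u]).round(1))
E
```

```text
14.25 [463.9  67.2 168.8] [180.   -0.  -72.5] [ 0.4 -0.1 -0.9] 0.11066464558201289
330 165 [614.2 -54.2  81.2]
331 190 [559.  -55.   83.7]
345 205 [526.6 -84.7  81.4]
375 160 [ 624.1 -152.2   83.6]
383 190 [ 558.3 -167.6   82.3]
```

View pics/side16c.png

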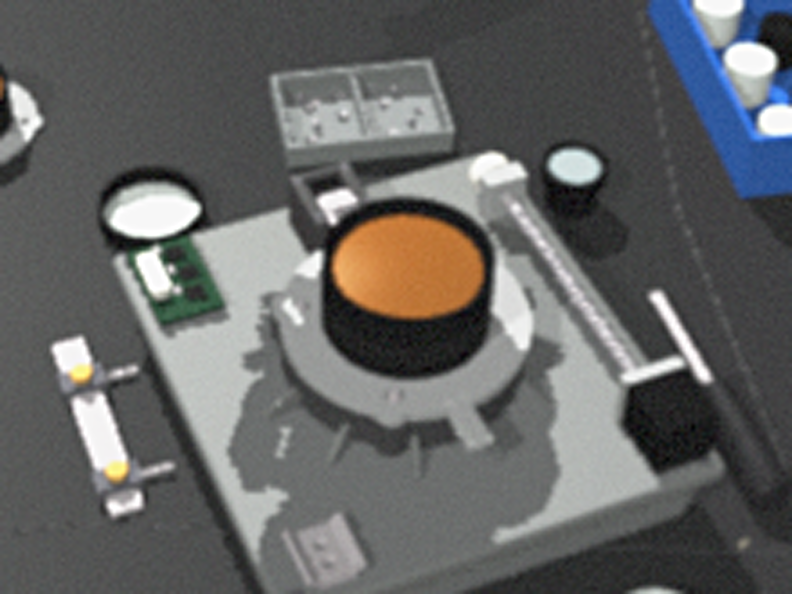

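View pics/wrist16.png

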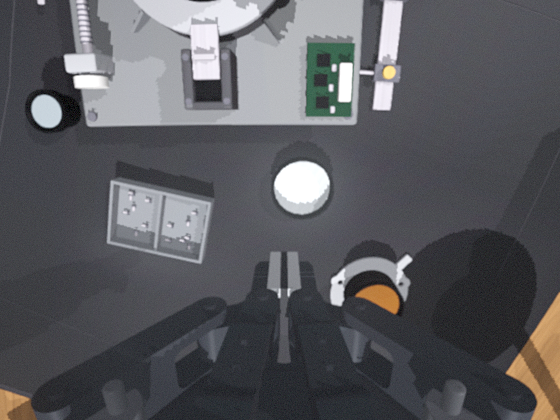

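View pics/top16.png

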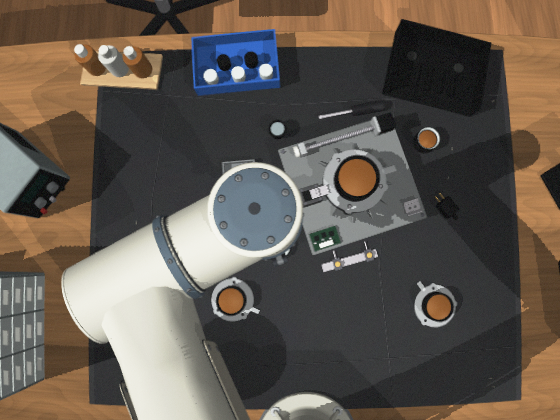

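The lens is home, the lock tongue lies over the flange (wrist picture at about 205,35), and the bystanders look unmoved. The arm is clear, so I'm handing in.

```bash
python3 -c "
from plant import arm; print(arm.hand_in())"
```

```text
the job is handed in; nothing more can be done
None
```

The lens is seated on its three studs and locked, and the job was handed in at about 14 s of the 50 s allowed. The hand-in gives no verdict, so what follows rests on my own checks.

**What I did:** I pushed the tab counter-clockwise with shut fingers, at its outer end, until the lens dropped. I then backed off and pushed the lock ridge until it snapped over the flange.

**Last checks:**
- **Lens:** The tab's top read about 81.3 mm (82 mm expected when home), and the flange read 81–84 mm around its rim. The studs showed in all three holes. Lens yaw was about 17.4° against about 17.6° for the mount, which is within my measuring error.
- **Lock:** The ridge's lens-side face moved from about 98.2 to 84.3 mm, close to the full 14 mm. The tongue shows over the flange.
- **Surroundings:** The bystanders look unmoved by eye, but I did not measure them. The gripper is clear of everything.

**What disagreed:**
- **Finger tips:** Both cameras showed the shut finger tips 25–28 mm above the reported TCP height. My first sweep therefore passed over the tab without touching it. I lowered the tool by what I had measured and repeated the push.
- **Housing contact:** For the same reason the fingers briefly pressed on the lock housing with about 6 N before I raised them for the lock push.

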